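Set up the slide-staining station

TASK

Set up the slide-staining station: stand each of the three reagent bottles in the round stand whose well fits its diameter, fully down on the floor of the well, and lay the marker centred in its pen rest, in both V saddles. Keep the bottles upright all the time, and leave the open sample cup and the faceted glass jar where they are.

Things in the scene. Friction and masses are not known exactly. Their poses are not given: they have to be found in the camera images.
- bottle_large: Widest reagent bottle, clear with a ribbed white screw cap; 52 mm in diameter, 106 mm tall: the straight body reaches up to 90 mm, the 33 mm wide cap from there to 106 mm. Stands upright on the table. Origin: centre of its underside, z along its axis.
- bottle_medium: Medium brown dropper bottle with a red rubber bulb on top; 42 mm in diameter, 120 mm tall: the straight body reaches up to 78 mm, the 28 mm wide black cap to 94 mm and the 12 mm wide bulb to 120 mm; take the body at 58 to 66 mm to clear the bulb. Stands upright on the table. Origin: centre of its underside, z along its axis.
- bottle_small: Smallest, slim brown dropper bottle with a black bulb on top; 33 mm in diameter, 102 mm tall: the straight body reaches up to 60 mm, the 23 mm wide cap to 76 mm and the 12 mm wide bulb to 102 mm; take the body at 46 to 52 mm. Stands upright on the table. Origin: centre of its underside, z along its axis.
- marker_mid (a point): Middle of the white lab marker with the black cap, on its axis; the marker is 13 mm thick and 134 mm long and lies on the table (this point 6.7 mm up). Its length is the y axis, the black cap at the -y end; balanced at the middle. It can roll, so the x and z axes may be turned about y.
- stand_small: Smallest round grey bottle stand, fixed to the table: one upright well 41 mm across and 20 mm deep for the 33 mm bottle, flared over its top 11 mm to 53 mm. Floor of the well 6 mm and rim 26 mm above the table; 61 mm across the rim, 73 mm across the low foot, which is 6 mm thick. Origin: centre of its underside on the table, z up along the well's axis.
- stand_medium: Medium round grey bottle stand, fixed to the table: one upright well 51 mm across and 20 mm deep for the 42 mm bottle, flared over its top 11 mm to 63 mm. Floor of the well 6 mm and rim 26 mm above the table; 71 mm across the rim, 83 mm across the low foot, which is 6 mm thick. Origin: centre of its underside on the table, z up along the well's axis.
- stand_large: Largest round grey bottle stand, fixed to the table: one upright well 61 mm across and 20 mm deep for the 52 mm bottle, flared over its top 11 mm to 73 mm. Floor of the well 6 mm and rim 26 mm above the table; 81 mm across the rim, 93 mm across the low foot, which is 6 mm thick. Origin: centre of its underside on the table, z up along the well's axis.
- pen_rest: Grey pen rest, fixed to the table: base plate 50 x 104 mm, 6 mm thick, with two V-shaped saddles 78 mm apart along y, 12 mm thick, open between them for the fingers. Each V is square (90 degrees), 34 mm wide at its mouth 29 mm above the table, its bottom 12 mm above the table; a marker lying in both has its axis about 21 mm above the table. Either way round is right. Origin: centre of the underside on the table; y runs along the marker's direction, z up.
- cup: Bystander: empty light-grey open sample cup, 54 mm wide and 52 mm tall. Origin: centre of its underside.
- jar: Bystander: small open glass jar with moulded facets, 56 mm across and 52 mm tall. Origin: centre of its underside.

How it is judged:
At the end, for the whole second after the job is handed in: Each bottle in its own stand: within 9 mm of its axis, underside 2-10 mm above the stand's underside, lean under 0.12 rad. Marker's middle within 8 mm across and 15 mm along the rest's middle, 17-26 mm up, parallel within 0.15 rad. All at rest (under 20 mm/s) (horizontal distance between bottle_small and stand_small below 0.009 m and z of bottle_small in the frame of stand_small between 0.002 and 0.01 m and angle between each of bottle_small, bottle_medium, bottle_large's own z axis and vertical below 0.12 rad and linear speed of each of bottle_small, bottle_medium, bottle_large, marker below 0.02 m/s and horizontal distance between bottle_medium and stand_medium below 0.009 m and z of bottle_medium in the frame of stand_medium between 0.002 and 0.01 m and horizontal distance between bottle_large and stand_large below 0.009 m and z of bottle_large in the frame of stand_large between 0.002 and 0.01 m and x of marker_mid in the frame of pen_rest between -0.008 and 0.008 m and y of marker_mid in the frame of pen_rest between -0.015 and 0.015 m and z of marker_mid in the frame of pen_rest between 0.017 and 0.026 m and angle between the y axis of marker_mid and the y axis of pen_rest, either way round below 0.15 rad); the robot touches nothing.
It fails at once if a bottle is tipped more than about 30 degrees (angle between any of bottle_small, bottle_medium, bottle_large's own z axis and vertical above 0.52 rad).
It fails at once if the cup or the faceted jar is moved more than 30 mm (distance of any of cup, jar from where it was at the start of the episode above 0.03 m).
It also fails if it takes over 115 s, if anything falls off the work surface, if the arm or the gripper's body presses on something with over 40 N, if the wrist force passes 120 N, or if a joint passes its speed limit or range.

ROBOT

A 6-joint arm with a two-finger parallel gripper is mounted at the origin on the work surface; the furniture and walls round the work are solid. World frame = base frame: x ahead of the robot, y to its left, z up, the work surface at z = 0. Lengths are in m, angles in rad, forces in N, time in s.
With the tool pointing down it reaches from about 0.325 to 0.925 m from the base axis. Payload 3.1 kg.
Tool frame: the origin (TCP) lies at the very end of the fingers, on their centre line; the grasp point (between the pads) lies 19 mm behind it; z points along the fingers, x is the direction in which the jaws open and shut, and the axes are right-handed (so a half turn about z gives the same grasp; the last joint's range is limited). The gripper opens to 85 mm and grips with 20 to 120 N. Pads are 22 mm wide; open, the fingers measure 114 mm over their backs; the gripper's body (76 mm by 85 mm) begins 54 mm behind the grasp point. The pads swing forward as they close: fully open they stand 13 mm farther back than shut.
Start: joints at [-1.392, 0.217, 1.613, -0, 1.311, -0.112], TCP at [0.179, -0.599, 0.194] pointing down, gripper open.
Joint ranges: [-2.75, 2.75], [-0.78, 2.1], [0.31, 2.55], [-1.13, 4.27], [0.13, 2.63], [-2.58, 2.58]. Speed limits (rad/s): [2.79, 2.79, 3.14, 3.14, 3.14, 3.14].

INTERFACE

Orientations are given as a unit quaternion [w, x, y, z].
In Python, from plant import monitor, cams, manip gives the robot as it stands. The module is installed in compiled form; this text tells all that it offers.
- The arm moves only by the tool arm_command, never from a script. Its argument "increments" is a list of rows, each an object with "rot": the turn, a rotation vector about the tool's x, y, z in rad, a list of three; "travel": the shift along the tool's x, y, z in mm, a list of three; "jaw": the gripper's target within -1 to 1 (fully open at 1, half-way at 0, shut at -1). A call has 1 to 10 rows; each row shifts and turns the commanded pose from where the row before left it, along the tool's axes as they then stand; what a row does not reach is not made up. A row lasts 1/12 s, in which the tool goes at most 41.7 mm and 7.16 degrees, less where a joint would pass 70% of its speed; a pose out of reach is approached as far as the arm can. A call with a gripper value outside its range is refused whole. The fingers move at their own pace and stop on an object; "squeeze" is the grip in N (left out, the last holds). Time passes only in rows, so rows that do not move let the fingers close. It gives the time, the measured TCP pose, the force and the opening at its end, in the units of the state.
- monitor.sense(): the state, without advancing time (a new reading comes with each control period).
- cams.grab_frame(name): name is "side" or "top" or "wrist"; returns (picture, depth): 400x640x3 uint8, red, green, blue; 400x640 float32, m along the optical axis (not along the pixel's ray), 0 where there is no reading.
- cams.camera_info(name): a dict with "mtx" (3x3 intrinsics, pixels), "R" (3x3) and "t" (3): a world point X has camera coordinates R X + t; the wrist camera has in their place "tool_from_camera" (4x4, takes a point from camera to tool coordinates, whose origin is the TCP and whose axes are the tool frame's). Camera axes: x right, y down, z forward; pixel columns grow to the right and rows downward; lengths in m; the calibration is good to about 2 mm. The wrist camera is an equidistant fisheye: a pixel r from the principal point sees the ray r / f radians off the axis. A picture is of the moment at which its call begins: read the wrist's pose just before it. camera_info takes no time and is no camera call.
- manip.finish_job(): hands the job in, once; it reports no verdict.
The state is a dict: "t": time; "joint_positions": joint angles; "qvel": joint speeds; "joint_torque": joint torques, N m; "tcp_pos": TCP position; "tool_rot": TCP orientation; "ft_force": force on the tool from outside, world axes, zero at the start; "ft_torque": the same for the moment, N m; "gripper_width": finger opening in m.
Only numpy, scipy, OpenCV 4.12 (cv2) and the standard library are available. Lean on these libraries where they do the work, as an engineer would, in place of code of your own. Each camera call takes 0.05 s, during which the arm holds its last target.

## Working session

There is one attempt and no reset: what is moved stays moved. The work goes in short steps, Python scripts to look and compute and a tool call to move; the robot and the scene stay as the last step left them, time stands still between calls to the robot, and variables do not carry over. Pictures are saved under pics/ and viewed, and the job is handed in when it is done.

Besides the shell and the picture viewer there is one more tool, called after "Call:" as a command line: name --argument value ..., lists and objects as JSON in quotes. arm_command: Moves the arm, as the interface text tells. Its arguments: {"type":"object","properties":{"increments":{"type":"array","items":{"type":"object","properties":{"rot":{"type":"array","items":{"type":"number"}},"travel":{"type":"array","items":{"type":"number"}},"jaw":{"type":"number"}}}},"squeeze":{"type":"number"}},"required":["increments"]}

```bash
mkdir -p pics; python3 - <<'E'
from plant import monitor, cams, manip
import cv2,numpy as np
print(monitor.sense())
for n in("side","top","wrist"):
    i=cams.camera_info(n);print(n,i)
for n in("side","top","wrist"):
    p,d=cams.grab_frame(n);cv2.imwrite(f"pics/{n}0.png",p[:,:,::-1]);np.save(f"{n}0.npy",d)
E
```

```text
{'t': 0.0, 'joint_positions': array([-1.39219911e+00,  2.17790749e-01,  1.61495887e+00,  1.09169963e-05,
        1.31130853e+00, -1.12205267e-01]), 'qvel': array([-0.00019051, -0.00024526, -0.0008736 ,  0.00012583, -0.00161349,
        0.00034755]), 'joint_torque': array([-2.85083179e-04, -3.96846557e+01, -3.03851688e+01, -1.13104329e-04,
        9.69533605e-03, -5.69694436e-06]), 'tcp_pos': array([ 0.17905697, -0.59783669,  0.19273279]), 'tool_rot': array([-0.00084612,  0.80209615, -0.59719365, -0.00089653]), 'ft_force': array([ 0.14091494,  0.58345527, -0.35960317]), 'ft_torque': array([-0.0058578 , -0.00241835,  0.03148008]), 'gripper_width': 0.08540256227444401}
side {'mtx': array([[420.71633713,   0.        , 320.02365258],
       [  0.        , 420.71633713, 199.43918626],
       [  0.        ,   0.        ,   1.        ]]), 'R': array([[ 0.75531076,  0.65536565, -0.00123567],
       [ 0.56265308, -0.64942374, -0.51153721],
       [-0.33604639,  0.38567431, -0.85926024]]), 't': array([-0.30515986, -0.18095461,  1.32963947])}
top {'mtx': array([[512.07736353,   0.        , 330.02118215],
       [  0.        , 512.07736353, 197.7644892 ],
       [  0.        ,   0.        ,   1.        ]]), 'R': array([[ 0.01214054, -0.99974614,  0.01898082],
       [-0.98905435, -0.01479795, -0.14680776],
       [ 0.14705136, -0.01699074, -0.98898292]]), 't': array([0.01111084, 0.40526512, 1.34264064])}
wrist {'mtx': array([[309.70691629,   0.        , 317.23816071],
       [  0.        , 309.70691629, 199.72786858],
       [  0.        ,   0.        ,   1.        ]]), 'tool_from_camera': array([[ 9.99999730e-01, -8.92583841e-05,  7.29972506e-04,
        -9.86975516e-04],
       [-1.11901935e-04,  9.62580224e-01,  2.70996864e-01,
        -6.87109088e-02],
       [-7.26845840e-04, -2.70996872e-01,  9.62579954e-01,
        -1.79119790e-01],
       [ 0.00000000e+00,  0.00000000e+00,  0.00000000e+00,
         1.00000000e+00]])}
```

View pics/top0.png

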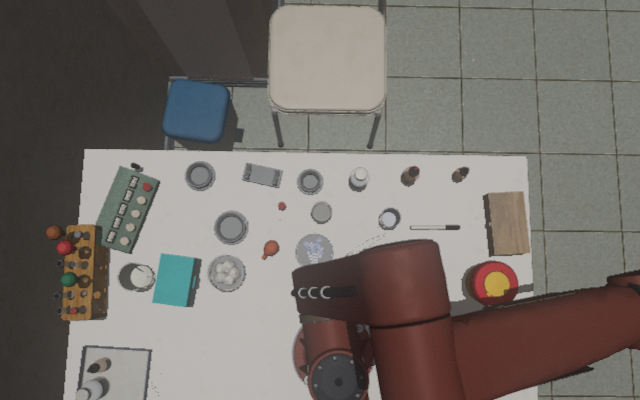

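View pics/side0.png

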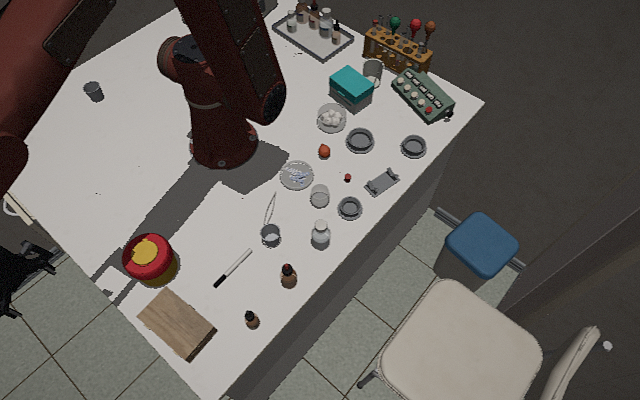

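View pics/wrist0.png

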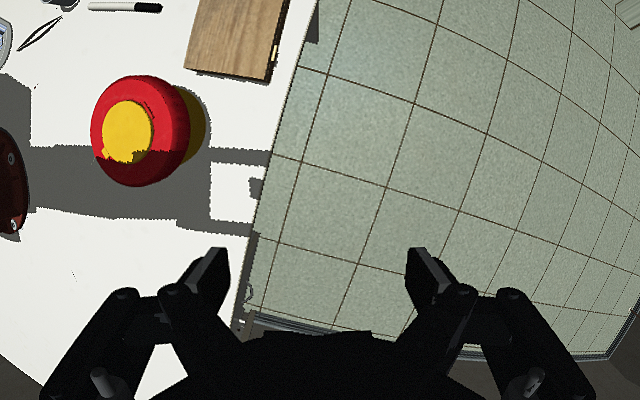

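The top view shows:
- the large bottle at (359,178), the medium at (411,175) and the small at (460,174)
- the marker at (435,227)
- stands at (310,182), (200,176) and (231,227)
- the pen rest at (262,175)
- the cup and jar at about (389,218) and (321,212)

Next I'll get positions from the depth image.

```bash
cat > h.py <<'E'
import numpy as np,cv2
from scipy.optimize import least_squares
from plant import monitor,cams,manip
def cloud(n,d):
    i=cams.camera_info(n);K=i['mtx'];v,u=np.mgrid[:400,:640]
    c=np.stack([(u-K[0,2])/K[0,0]*d,(v-K[1,2])/K[1,1]*d,d],-1)
    return (c-i['t'])@i['R']
def proj(n,X):
    i=cams.camera_info(n);c=i['R']@np.asarray(X)+i['t'];p=i['mtx']@c;return p[:2]/p[2]
E
python3 - <<'E'
from h import *
d=np.load('top0.npy');P=cloud('top',d);img=cv2.imread('pics/top0.png')
print('table z', [P[v,u].round(4).tolist() for v,u in[(200,430),(205,280),(250,480),(200,165)]])
for n,(u,v) in dict(L=(359,178),M=(411,175),S=(460,174),st1=(310,182),st2=(200,176),st3=(231,227),pen=(262,175),mk=(435,227),c1=(389,218),c2=(321,212)).items():
    r=30;Q=P[v-r:v+r,u-r:u+r].reshape(-1,3);ok=d[v-r:v+r,u-r:u+r].ravel()>0
    uu=np.mgrid[v-r:v+r,u-r:u+r].reshape(2,-1).T-[v,u]
    lim=20 if n not in('pen','mk') else 28
    m=ok&(np.hypot(*uu.T)<lim)
    Q=Q[m];Q=Q[Q[:,2]>0.004]
    z=Q[:,2];print(n,len(Q),'zmax',z.max().round(4),end=' ')
    for lo,hi in((.004,.016),(.016,.032),(.032,.06),(.06,.099),(.09,.13)):
        q=Q[(z>lo)&(z<hi)]
        if len(q)>5: print((lo,hi),len(q),q[:,:2].min(0).round(3),q[:,:2].max(0).round(3),((q[:,:2].min(0)+q[:,:2].max(0))/2).round(4),end=';')
    print()
c=cv2.resize(img[140:260,170:490],None,fx=2.5,fy=2.5,interpolation=cv2.INTER_CUBIC);cv2.imwrite('pics/top0c.png',c)
E
```

```text
table z [[0.4068, -0.2578, 0.0041], [0.3851, 0.1508, 0.0184], [0.2722, -0.392, 0.002], [0.3971, 0.466, -0.0034]]
L 415 zmax 0.1138 (0.004, 0.016) 67 [ 0.412 -0.115] [ 0.513 -0.01 ] [ 0.4625 -0.0627];(0.016, 0.032) 19 [ 0.432 -0.077] [ 0.459 -0.035] [ 0.4456 -0.0558];(0.032, 0.06) 44 [ 0.432 -0.08 ] [ 0.485 -0.035] [ 0.4585 -0.0574];(0.06, 0.099) 160 [ 0.432 -0.085] [ 0.484 -0.037] [ 0.4581 -0.061 ];(0.09, 0.13) 133 [ 0.443 -0.076] [ 0.472 -0.045] [ 0.4577 -0.0605];
M 327 zmax 0.1264 (0.004, 0.016) 76 [ 0.425 -0.256] [ 0.529 -0.154] [ 0.4773 -0.205 ];(0.016, 0.032) 21 [ 0.45  -0.213] [ 0.475 -0.178] [ 0.4623 -0.1955];(0.032, 0.06) 78 [ 0.45  -0.218] [ 0.487 -0.178] [ 0.4683 -0.1982];(0.06, 0.099) 130 [ 0.451 -0.218] [ 0.489 -0.183] [ 0.4697 -0.2002];(0.09, 0.13) 79 [ 0.458 -0.211] [ 0.483 -0.187] [ 0.4704 -0.1992];
S 252 zmax 0.103 (0.004, 0.016) 82 [ 0.43  -0.395] [ 0.534 -0.289] [ 0.4822 -0.3422];(0.016, 0.032) 22 [ 0.461 -0.341] [ 0.487 -0.319] [ 0.4737 -0.3298];(0.032, 0.06) 75 [ 0.459 -0.347] [ 0.492 -0.318] [ 0.4759 -0.3324];(0.06, 0.099) 67 [ 0.466 -0.345] [ 0.489 -0.324] [ 0.4
[... 555 characters left out ...]
 543 [0.394 0.13 ] [0.534 0.276] [0.4643 0.203 ];(0.016, 0.032) 111 [0.443 0.155] [0.498 0.249] [0.4706 0.2019];
mk 734 zmax 0.7896 (0.004, 0.016) 367 [ 0.263 -0.338] [ 0.407 -0.196] [ 0.3348 -0.2674];(0.016, 0.032) 13 [ 0.33 -0.33] [ 0.335 -0.23 ] [ 0.3323 -0.2795];
c1 309 zmax 0.0574 (0.004, 0.016) 162 [ 0.304 -0.194] [ 0.403 -0.093] [ 0.3532 -0.1433];(0.016, 0.032) 38 [ 0.332 -0.167] [ 0.377 -0.121] [ 0.3547 -0.144 ];(0.032, 0.06) 109 [ 0.326 -0.17 ] [ 0.38  -0.117] [ 0.3529 -0.1439];
c2 349 zmax 0.0566 (0.004, 0.016) 230 [ 0.32  -0.012] [0.421 0.092] [0.3707 0.0402];(0.016, 0.032) 30 [0.341 0.013] [0.395 0.064] [0.3679 0.0389];(0.032, 0.06) 89 [0.342 0.011] [0.396 0.064] [0.369  0.0375];
```

View pics/top0c.png

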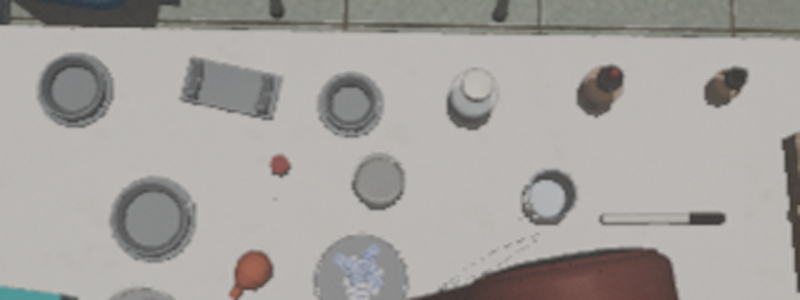

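```bash
cat >> h.py <<'E'
def circ(q,r=None):
    f=(lambda p:np.hypot(q[:,0]-p[0],q[:,1]-p[1])-(r if r else p[2]))
    x0=list(q.mean(0))+([] if r else [.03]); s=least_squares(f,x0,loss='soft_l1',f_scale=.001); return s.x
E
python3 - <<'E'
from h import *
C={'L':(.458,-.0605),'M':(.47,-.2),'S':(.476,-.334)}
ST={'s':(.4546,.07,.0305),'m':(.465,.3715,.0355),'l':(.325,.2825,.0405)}
OT={'cup':(.353,-.144),'jar':(.369,.038)}
for n in('top','side'):
    d=np.load(n+'0.npy');P=cloud(n,d).reshape(-1,3);P=P[d.ravel()>0]
    img=cv2.imread(f'pics/{n}0.png').reshape(-1,3)[d.ravel()>0].astype(int)
    print(n)
    near=(P[:,0]>.25)&(P[:,0]<.52)&(abs(P[:,1])<.45)&(abs(P[:,2])<.01)
    A=P[near];o=np.linalg.lstsq(np.c_[A[:,:2],np.ones(len(A))],A[:,2],rcond=None)[0];print('table',o.round(4),np.median(A[:,2]))
    z=P[:,2]-(P[:,:2]@o[:2]+o[2])
    D={'L':(.026,.0165,.02,.085,.106),'M':(.021,.014,.015,.072,.094),'S':(.0165,.0115,.012,.055,.076)}
    for k,c in C.items():
        w=np.hypot(P[:,0]-c[0],P[:,1]-c[1])<.05
        b=P[w&(z>D[k][2])&(z<D[k][3]),:2]; t=P[w&(z>D[k][4]-.004),:2]
        print(k,len(b),circ(b,D[k][0]).round(4),'top',len(t),t.mean(0).round(4))
    for k,c in ST.items():
        w=np.hypot(P[:,0]-c[0],P[:,1]-c[1])<.055
        b=P[w&(z>.021)&(z<.035),:2];print(k,len(b),circ(b).round(4),((b.min(0)+b.max(0))/2).round(4))
    for k,c in OT.items():
        w=np.hypot(P[:,0]-c[0],P[:,1]-c[1])<.05
        b=P[w&(z>.045)&(z<.07),:2];print(k,len(b),circ(b).round(4))
    # pen rest
    w=(np.hypot(P[:,0]-.47,P[:,1]-.203)<.065)
    b=P[w&(z>.018)&(z<.04),:2];print('saddle',len(b),cv2.minAreaRect((b*1000).astype(np.float32)))
    b=P[w&(z>.004)&(z<.04),:2];print('rest',len(b),cv2.minAreaRect((b*1000).astype(np.float32)))
    w=(abs(P[:,0]-.335)<.03)&(abs(P[:,1]+.265)<.09)&(z>.006)&(z<.02)
    b=P[w,:2];
    if len(b)>5: 
      print('mk',len(b),cv2.minAreaRect((b*1000).astype(np.float32)),b.min(0),b.max(0)); l=cv2.fitLine((b*1000).astype(np.float32),cv2.DIST_HUBER,0,.01,.01);print(l.ravel())
E
```

```text
top
table [-0.0009  0.0012  0.0008] 0.00027044677729231995
L 210 [ 0.4613 -0.0618] top 122 [ 0.4576 -0.0607]
M 155 [ 0.4722 -0.2007] top 79 [ 0.4695 -0.1984]
S 101 [ 0.4777 -0.3368] top 55 [ 0.4748 -0.3331]
s 121 [0.4537 0.0712 0.027 ] [0.4546 0.07  ]
m 159 [0.4654 0.3717 0.0317] [0.4651 0.3717]
l 170 [0.3248 0.2812 0.037 ] [0.3248 0.2826]
cup 77 [ 0.3534 -0.1435  0.0256]
jar 55 [0.369  0.0383 0.0257]
saddle 95 ((470.3417663574219, 201.520263671875), (89.97346496582031, 40.76655960083008), 78.11796569824219)
rest 541 ((464.901123046875, 203.11129760742188), (108.40548706054688, 123.08895111083984), 24.354658126831055)
mk 224 ((333.977294921875, -266.6481018066406), (57.096893310546875, 157.2908935546875), 0.8890597820281982) [ 0.30554996 -0.34539512] [ 0.36292362 -0.18803222]
[ 1.3721469e-02 -9.9990588e-01  3.3233463e+02 -2.6768521e+02]
side
table [0.0004 0.0013 0.0008] 0.0005931646410645945
L 304 [ 0.4587 -0.0592] top 116 [ 0.4607 -0.0613]
M 217 [ 0.4709 -0.1984] top 99 [ 0.4746 -0.2012]
S 129 [ 0.4768 -0.3353] top 77 [ 0.4811 -0.3364]
s 109 [0.4555 0.0707 0.0271] [0.455  0.0708]
m 104 [0.4672 0.3709 0.0321] [0.4674 0.3728]
l 110 [0.327  0.2808 0.0373] [0.3266 0.2816]
cup 84 [ 0.3558 -0.144   0.0254]
jar 77 [0.3713 0.0378 0.0258]
saddle 73 ((471.5530090332031, 202.25433349609375), (89.99932098388672, 39.87627029418945), 78.5148696899414)
rest 438 ((467.254638671875, 197.27230834960938), (118.1292953491211, 113.80435180664062), 35.47100067138672)
mk 220 ((335.0303955078125, -270.6331481933594), (12.703222274780273, 132.75843811035156), 1.0942621231079102) [ 0.32915947 -0.33690828] [ 0.34194606 -0.20416125]
[ 1.0421639e-02 -9.9994570e-01  3.3677197e+02 -2.7256631e+02]
```

Call:
arm_command --increments '[{"rot": [0, 0, -0.12], "jaw": 1}, {"rot": [0, 0, -0.12]}, {"rot": [0, 0, -0.12]}, {"rot": [0, 0, -0.12]}, {"rot": [0, 0, -0.12]}, {"rot": [0, 0, -0.12]}, {"rot": [0, 0, -0.12]}, {"rot": [0, 0, -0.12]}, {"rot": [0, 0, -0.12]}, {"rot": [0, 0, -0.12]}]' --squeeze 40

```text
invalid input
```

Call:
arm_command --increments '[{"rot": [0, 0, -0.08], "jaw": 1}, {}, {"travel": [0, 0, 0]}]'

```text
invalid input
```

Each row probably needs all three fields.

Call:
arm_command --increments '[{"rot": [0, 0, -0.12], "travel": [0, 0, 0], "jaw": 1}, {"rot": [0, 0, -0.12], "travel": [0, 0, 0], "jaw": 1}, {"rot": [0, 0, -0.12], "travel": [0, 0, 0], "jaw": 1}, {"rot": [0, 0, -0.12], "travel": [0, 0, 0], "jaw": 1}, {"rot": [0, 0, -0.12], "travel": [0, 0, 0], "jaw": 1}, {"rot": [0, 0, -0.12], "travel": [0, 0, 0], "jaw": 1}, {"rot": [0, 0, -0.12], "travel": [0, 0, 0], "jaw": 1}, {"rot": [0, 0, -0.12], "travel": [0, 0, 0], "jaw": 1}, {"rot": [0, 0, -0.12], "travel": [0, 0, 0], "jaw": 1}, {"rot": [0, 0, -0.12], "travel": [0, 0, 0], "jaw": 1}]' --squeeze 40

```text
t: 0.98
tcp_pos: [0.1791, -0.5983, 0.1935]
tool_rot: [-0.001, 0.999, -0.037, -0.0]
ft_force: [-0.0, -0.5, 0.3]
gripper_width: 0.0853
```

Call:
arm_command --increments '[{"rot": [0, 0, -0.078], "travel": [0, 0, -7], "jaw": 1}, {"rot": [0, 0, 0], "travel": [18, -34, 0], "jaw": 1}, {"rot": [0, 0, 0], "travel": [18, -34, 0], "jaw": 1}, {"rot": [0, 0, 0], "travel": [18, -34, 0], "jaw": 1}, {"rot": [0, 0, 0], "travel": [18, -34, 0], "jaw": 1}, {"rot": [0, 0, 0], "travel": [18, -34, 0], "jaw": 1}, {"rot": [0, 0, 0], "travel": [18, -34, 0], "jaw": 1}, {"rot": [0, 0, 0], "travel": [18, -34, 0], "jaw": 1}, {"rot": [0, 0, 0], "travel": [18, -34, 0], "jaw": 1}, {"rot": [0, 0, 0], "travel": [18, -34, 0], "jaw": 1}]'

```text
t: 1.82
tcp_pos: [0.3421, -0.2912, 0.2009]
tool_rot: [-0.0, 1.0, -0.001, 0.0]
ft_force: [0.9, -0.9, 0.3]
gripper_width: 0.0853
```

Call:
arm_command --increments '[{"rot": [0, 0, 0], "travel": [18, -34, 0], "jaw": 1}, {"rot": [0, 0, 0], "travel": [18, -34, 0], "jaw": 1}, {"rot": [0, 0, 0], "travel": [18, -34, 0], "jaw": 1}, {"rot": [0, 0, 0], "travel": [18, -34, 0], "jaw": 1}, {"rot": [0, 0, 0], "travel": [18, -34, 0], "jaw": 1}, {"rot": [0, 0, 0], "travel": [11, -27, 0], "jaw": 1}, {"rot": [0, 0, 0], "travel": [0, 0, 0], "jaw": 1}, {"rot": [0, 0, 0], "travel": [0, 0, 0], "jaw": 1}]'

```text
t: 2.48
tcp_pos: [0.4432, -0.095, 0.2008]
tool_rot: [0.0, 1.0, 0.001, -0.0]
ft_force: [-0.1, -0.4, 0.0]
gripper_width: 0.0855
```

Call:
arm_command --increments '[{"rot": [0, 0, 0], "travel": [8.5, -17, 0], "jaw": 1}, {"rot": [0, 0, 0], "travel": [8.5, -17.5, 0], "jaw": 1}, {"rot": [0, 0, 0], "travel": [0, 0, 20], "jaw": 1}, {"rot": [0, 0, 0], "travel": [0, 0, 20], "jaw": 1}, {"rot": [0, 0, 0], "travel": [0, 0, 20], "jaw": 1}, {"rot": [0, 0, 0], "travel": [0, 0, 0], "jaw": 1}, {"rot": [0, 0, 0], "travel": [0, 0, 0], "jaw": 1}]'

```text
t: 3.07
tcp_pos: [0.4587, -0.0627, 0.1399]
tool_rot: [-0.0, 1.0, -0.002, -0.002]
ft_force: [1.3, -0.0, 0.7]
gripper_width: 0.0855
```

```bash
python3 - <<'E'
from h import *
print(monitor.sense()['tcp_pos'])
p,d=cams.grab_frame('wrist');cv2.imwrite('pics/w1.png',p[:,:,::-1])
E
```

```text
[ 0.45865463 -0.06267728  0.13989233]
```

View pics/w1.png

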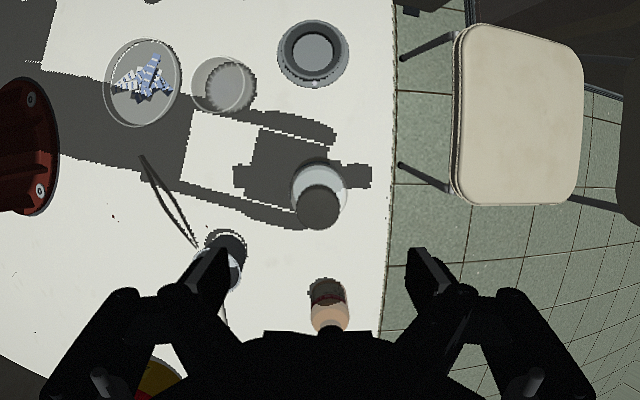

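The wrist view shows the large bottle's cap at (318,205), between the jaws and centred in column. It is about 2 mm toward +y of the target. I'll go down and close.

Call:
arm_command --increments '[{"rot": [0, 0, 0], "travel": [0, -1.5, 20], "jaw": 1}, {"rot": [0, 0, 0], "travel": [0, 0, 20], "jaw": 1}, {"rot": [0, 0, 0], "travel": [0, 0, 20], "jaw": 1}, {"rot": [0, 0, 0], "travel": [0, 0, 15], "jaw": 1}, {"rot": [0, 0, 0], "travel": [0, 0, 12], "jaw": 1}, {"rot": [0, 0, 0], "travel": [0, 0, 0], "jaw": 1}, {"rot": [0, 0, 0], "travel": [0, 0, 0], "jaw": 1}]'

```text
t: 3.7
tcp_pos: [0.461, -0.061, 0.0551]
tool_rot: [0.0, 1.0, -0.001, 0.001]
ft_force: [0.1, 0.6, 0.5]
gripper_width: 0.0858
```

Call:
arm_command --increments '[{"rot": [0, 0, 0], "travel": [0, 0, 0], "jaw": 0.2}, {"rot": [0, 0, 0], "travel": [0, 0, 0], "jaw": 0}, {"rot": [0, 0, 0], "travel": [0, 0, 0], "jaw": -0.2}, {"rot": [0, 0, 0], "travel": [0, 0, 0], "jaw": -0.4}, {"rot": [0, 0, 0], "travel": [0, 0, 0], "jaw": -1}, {"rot": [0, 0, 0], "travel": [0, 0, 0], "jaw": -1}, {"rot": [0, 0, 0], "travel": [0, 0, 0], "jaw": -1}, {"rot": [0, 0, 0], "travel": [0, 0, 0], "jaw": -1}]'

```text
t: 4.37
tcp_pos: [0.4609, -0.0606, 0.0551]
tool_rot: [0.0, 1.0, -0.001, 0.0]
ft_force: [-2.1, -0.1, 5.5]
gripper_width: 0.0311
```

```bash
python3 - <<'E'
from h import *
print(monitor.sense()['gripper_width'],monitor.sense()['ft_force'])
p,d=cams.grab_frame('wrist');q,e=cams.grab_frame('side')
o=np.vstack([p[100:,:],cv2.resize(q[170:290,240:440],(640,384))[:300]]) 
cv2.imwrite('pics/w2.png',o[:,:,::-1])
print(monitor.sense()['gripper_width'],monitor.sense()['ft_force'])
E
```

```text
0.031136051085480773 [-2.10282514 -0.14164193  5.48338983]
0.03155000265049033 [-1.99009058  0.25624608  5.58721527]
```

View pics/w2.png

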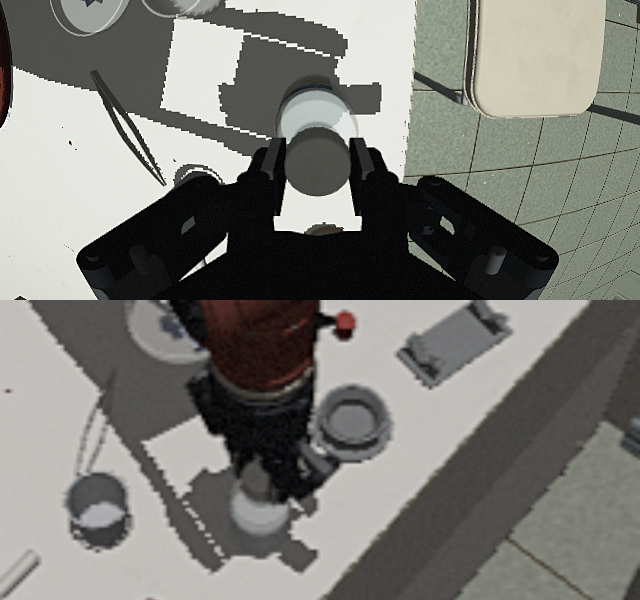

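```bash
python3 - <<'E'
from h import *
s=monitor.sense()
p,d=cams.grab_frame('wrist');i=cams.camera_info('wrist');K=i['mtx'];T=i['tool_from_camera']
v,u=np.mgrid[:400,:640];x=(u-K[0,2])/K[0,0];y=(v-K[1,2])/K[1,1];th=np.hypot(x,y)
k=np.tan(th)/np.maximum(th,1e-9);c=np.stack([x*k*d,y*k*d,d],-1);P=(c@T[:3,:3].T+T[:3,3])*1000
np.save('w3.npy',P)
for (uu,vv) in [(318,260),(318,240),(318,220),(318,205),(318,195),(280,245),(272,250),(268,270),(262,290),(355,245),(365,250),(370,270),(375,290)]:
    print(uu,vv,P[vv,uu].round(1),p[vv,uu])
cv2.imwrite('pics/w3.png',cv2.resize(p[170:350,220:420],(800,720),interpolation=cv2.INTER_NEAREST)[:600,:,::-1])
E
```

```text
318 260 [  0.1  -4.6 -51. ] [77 80 73]
318 240 [  0.1 -14.4 -50.3] [76 80 73]
318 220 [  0.2 -13.8 -21.5] [181 191 184]
318 205 [  0.2 -20.6 -16. ] [191 198 196]
318 195 [  0.2 -24.4  -8.9] [160 171 169]
280 245 [-17.2 -11.7 -50.2] [17 17 17]
272 250 [-20.3 -11.3 -54.8] [41 43 43]
268 270 [-19.3 -11.6 -73.9] [45 48 47]
262 290 [-18.9 -13.  -90.6] [10 12 13]
355 245 [ 17.  -11.7 -50.2] [19 22 22]
365 250 [ 20.8 -11.8 -55.9] [40 42 44]
370 270 [ 20.  -12.2 -75.1] [49 51 52]
375 290 [ 19.5 -12.5 -90. ] [7 5 2]
```

View pics/w3.png

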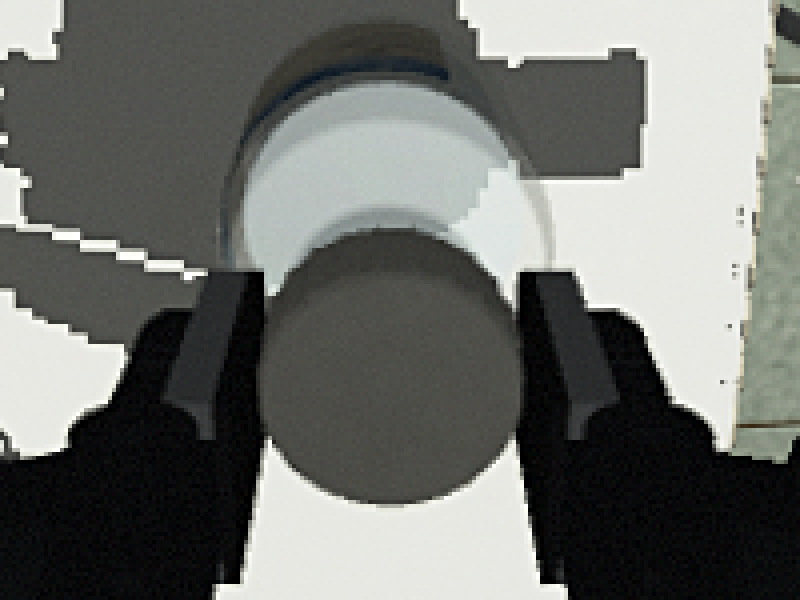

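```bash
python3 - <<'E'
from h import *
i=cams.camera_info('wrist');K=i['mtx'];T=i['tool_from_camera']
def wc(d):
    v,u=np.mgrid[:400,:640];x=(u-K[0,2])/K[0,0];y=(v-K[1,2])/K[1,1];th=np.hypot(x,y)
    k=np.tan(th)/np.maximum(th,1e-9);c=np.stack([x*k*d,y*k*d,d],-1);return (c@T[:3,:3].T+T[:3,3])*1000
P0=wc(np.load('wrist00.npy')) if 0 else wc(np.load('wrist0.npy'));P3=np.load('w3.npy')
for n,P in(('open',P0),('closed',P3)):
    m=(abs(P[...,0])<70)&(abs(P[...,1])<40)&(P[...,2]>-130)&(P[...,2]<30)
    for side in(-1,1):
        mm=m&(P[...,0]*side>14)
        q=P[mm];r=np.argsort(-q[:,2])[:3000]
        print(n,side,'max z',np.percentile(q[:,2],[50,90,95,99,100]).round(1))
    for row in range(230,300,6):
        print(n,row,[P[row,c].round(0).tolist() for c in ((215,222,226) if n=='open' else (274,278,282))])
E
```

```text
open -1 max z [-110.6  -73.9  -64.2  -54.5  -49.4]
open 1 max z [-110.5  -74.1  -64.4  -54.4  -49.1]
open 230 [[-138.0, 78.0, 195.0], [-127.0, 78.0, 194.0], [-122.0, 78.0, 195.0]]
open 236 [[-138.0, 87.0, 194.0], [-128.0, 86.0, 192.0], [-123.0, 87.0, 195.0]]
open 242 [[-139.0, 95.0, 193.0], [-129.0, 94.0, 192.0], [-123.0, 95.0, 193.0]]
open 248 [[-47.0, -12.0, -55.0], [-43.0, -12.0, -55.0], [-124.0, 104.0, 194.0]]
open 254 [[-45.0, -12.0, -62.0], [-43.0, -10.0, -58.0], [-43.0, -7.0, -52.0]]
open 260 [[-43.0, -11.0, -67.0], [-43.0, -8.0, -59.0], [-43.0, -5.0, -53.0]]
open 266 [[-43.0, -10.0, -69.0], [-43.0, -5.0, -59.0], [-43.0, -2.0, -54.0]]
open 272 [[-43.0, -7.0, -69.0], [-43.0, -3.0, -61.0], [-43.0, 1.0, -55.0]]
open 278 [[-43.0, -5.0, -70.0], [-43.0, -0.0, -62.0], [-43.0, 3.0, -56.0]]
open 284 [[-43.0, -2.0, -71.0], [-43.0, 2.0, -63.0], [-43.0, 5.0, -58.0]]
open 290 [[-43.0, -0.0, -73.0], [-43.0, 5.0, -64.0], [-43.0, 8.0, -60.0]]
open 296 [[-43.0, 2.0, -74.0], [-43.0, 7.0, -66.0], [-134.0, 182.0, 193.0]]
closed -1 max z [-106.   -59.8  -19.5    0.    29.6]
closed 1 max z [-106.3 
[... 269 characters left out ...]
 248 [[-20.0, -12.0, -54.0], [-18.0, -12.0, -53.0], [-16.0, -12.0, -53.0]]
closed 254 [[-19.0, -12.0, -60.0], [-17.0, -12.0, -61.0], [-16.0, -10.0, -57.0]]
closed 260 [[-18.0, -12.0, -66.0], [-16.0, -12.0, -66.0], [-16.0, -7.0, -57.0]]
closed 266 [[-17.0, -12.0, -70.0], [-16.0, -11.0, -69.0], [-16.0, -5.0, -58.0]]
closed 272 [[-17.0, -11.0, -74.0], [-16.0, -8.0, -69.0], [-16.0, -2.0, -58.0]]
closed 278 [[-17.0, -9.0, -75.0], [-16.0, -6.0, -71.0], [-16.0, 1.0, -58.0]]
closed 284 [[-17.0, -6.0, -75.0], [-16.0, -5.0, -74.0], [-16.0, 3.0, -60.0]]
closed 290 [[-17.0, -3.0, -74.0], [-16.0, -3.0, -75.0], [-16.0, 6.0, -61.0]]
closed 296 [[-18.0, 0.0, -74.0], [-16.0, 0.0, -74.0], [-16.0, 9.0, -61.0]]
```

The depth image explains this. In the wrist view the cap, at (317,261), is held between the pads, and the fingertips lie about 45 to 50 mm behind the reported TCP. So the tips really sit about 37 mm behind the stated TCP, and I gripped the cap. I'll open, go lower with that offset, and regrip on the body.

Call:
arm_command --increments '[{"rot": [0, 0, 0], "travel": [0, 0, 0], "jaw": -0.1}, {"rot": [0, 0, 0], "travel": [0, 0, 0], "jaw": 0.3}, {"rot": [0, 0, 0], "travel": [0, 0, 0], "jaw": 1}, {"rot": [0, 0, 0], "travel": [0, 0, 0], "jaw": 1}, {"rot": [0, 0, 0], "travel": [0, 0, 0], "jaw": 1}, {"rot": [0, 0, 0], "travel": [0, 0, 0], "jaw": 1}, {"rot": [0, 0, 0], "travel": [0, 0, 0], "jaw": 1}]'

```text
t: 5.1
tcp_pos: [0.4602, -0.0603, 0.054]
tool_rot: [-0.0, 1.0, -0.001, -0.0]
ft_force: [-0.9, 0.2, 0.1]
gripper_width: 0.0855
```

```bash
cat >> h.py <<'E'
def wcloud():
    s=monitor.sense();p,d=cams.grab_frame('wrist');i=cams.camera_info('wrist');K=i['mtx'];T=i['tool_from_camera']
    v,u=np.mgrid[:400,:640];x=(u-K[0,2])/K[0,0];y=(v-K[1,2])/K[1,1];th=np.hypot(x,y)
    k=np.tan(th)/np.maximum(th,1e-9);c=np.stack([x*k*d,y*k*d,d],-1);P=c@T[:3,:3].T+T[:3,3]
    w,a,b,e=s['tool_rot'];from scipy.spatial.transform import Rotation as R
    W=P@R.from_quat([a,b,e,w]).as_matrix().T+s['tcp_pos'];return s,p,d,P*1000,W
E
python3 - <<'E'
from h import *
s,p,d,P,W=wcloud();print(s['tcp_pos'],s['gripper_width'],s['ft_force'])
# cap top
m=(d>0)&(W[...,2]>.102)&(W[...,2]<.110)&(abs(P[...,0])<25)&(abs(P[...,1])<30)
q=W[m];print(len(q),q.min(0),q.max(0),(q.min(0)+q.max(0))/2)
cv2.imwrite('pics/w4.png',p[:,:,::-1])
E
```

```text
[ 0.46023227 -0.06029335  0.05400246] 0.08553899289703693 [-0.88536185  0.212865    0.12517174]
3245 [ 0.44242777 -0.07642906  0.10201356] [ 0.47468137 -0.04417073  0.10721426] [ 0.45855457 -0.06029989  0.10461391]
```

View pics/w4.png

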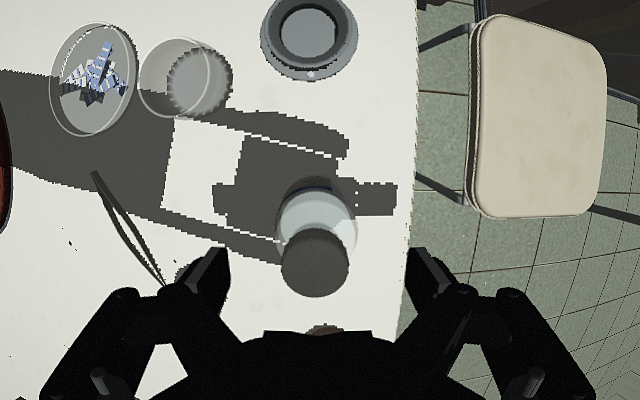

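The bottle is upright and centred, with its cap at (315,265) between the open fingers. I'll descend 42 mm.

Call:
arm_command --increments '[{"rot": [0, 0, 0], "travel": [-1, 0, 12], "jaw": 1}, {"rot": [0, 0, 0], "travel": [0, 0, 12], "jaw": 1}, {"rot": [0, 0, 0], "travel": [0, 0, 12], "jaw": 1}, {"rot": [0, 0, 0], "travel": [0, 0, 6], "jaw": 1}, {"rot": [0, 0, 0], "travel": [0, 0, 0], "jaw": 1}, {"rot": [0, 0, 0], "travel": [0, 0, 0], "jaw": 0.6}]'

```text
t: 5.65
tcp_pos: [0.4591, -0.0602, 0.0119]
tool_rot: [-0.0, 1.0, -0.001, -0.0]
ft_force: [0.5, -0.5, -0.6]
gripper_width: 0.0756
```

Call:
arm_command --increments '[{"rot": [0, 0, 0], "travel": [0, 0, 0], "jaw": 0.4}, {"rot": [0, 0, 0], "travel": [0, 0, 0], "jaw": 0.2}, {"rot": [0, 0, 0], "travel": [0, 0, 0], "jaw": 0}, {"rot": [0, 0, 0], "travel": [0, 0, 0], "jaw": -1}, {"rot": [0, 0, 0], "travel": [0, 0, 0], "jaw": -1}, {"rot": [0, 0, 0], "travel": [0, 0, 0], "jaw": -1}, {"rot": [0, 0, 0], "travel": [0, 0, 0], "jaw": -1}]'

```text
t: 6.23
tcp_pos: [0.4599, -0.0606, 0.0131]
tool_rot: [0.0, 1.0, -0.001, 0.0]
ft_force: [-0.9, 0.4, 6.2]
gripper_width: 0.0512
```

Gripped the body: the width reads 51 mm. Now I'll lift and carry to the large stand.

Call:
arm_command --increments '[{"rot": [0, 0, 0], "travel": [0, 0, -5], "jaw": -1}, {"rot": [0, 0, 0], "travel": [0, 0, -15], "jaw": -1}, {"rot": [0, 0, 0], "travel": [0, 0, -20], "jaw": -1}, {"rot": [0, 0, 0], "travel": [0, 0, -20], "jaw": -1}, {"rot": [0, 0, 0], "travel": [0, 0, -20], "jaw": -1}, {"rot": [0, 0, 0], "travel": [-4, -10, 0], "jaw": -1}, {"rot": [0, 0, 0], "travel": [-8, -20, 0], "jaw": -1}, {"rot": [0, 0, 0], "travel": [-10, -26, 0], "jaw": -1}, {"rot": [0, 0, 0], "travel": [-10, -26, 0], "jaw": -1}, {"rot": [0, 0, 0], "travel": [-10, -26, 0], "jaw": -1}]'

```text
t: 7.07
tcp_pos: [0.4155, 0.0493, 0.0906]
tool_rot: [-0.0, 1.0, -0.002, -0.001]
ft_force: [0.9, 0.2, -1.3]
gripper_width: 0.051
```

Call:
arm_command --increments '[{"rot": [0, 0, 0], "travel": [-10, -26, 0], "jaw": -1}, {"rot": [0, 0, 0], "travel": [-10, -26, 0], "jaw": -1}, {"rot": [0, 0, 0], "travel": [-10, -26, 0], "jaw": -1}, {"rot": [0, 0, 0], "travel": [-10, -26, 0], "jaw": -1}, {"rot": [0, 0, 0], "travel": [-10, -26, 0], "jaw": -1}, {"rot": [0, 0, 0], "travel": [-10, -26, 0], "jaw": -1}, {"rot": [0, 0, 0], "travel": [-10, -26, 0], "jaw": -1}, {"rot": [0, 0, 0], "travel": [-10, -26, 0], "jaw": -1}, {"rot": [0, 0, 0], "travel": [-8, -16, 0], "jaw": -1}, {"rot": [0, 0, 0], "travel": [0, 0, 0], "jaw": -1}]'

```text
t: 7.9
tcp_pos: [0.3269, 0.2741, 0.0906]
tool_rot: [-0.0, 1.0, 0.001, -0.001]
ft_force: [0.0, -0.1, -1.4]
gripper_width: 0.0513
```

```bash
python3 - <<'E'
from h import *
s,p,d,P,W=wcloud();print(s['tcp_pos'],s['tool_rot'],s['gripper_width'],s['ft_force'])
cv2.imwrite('pics/w5.png',p[:,:,::-1])
p,d=cams.grab_frame('top');cv2.imwrite('pics/t5.png',p[120:320,60:460,::-1].repeat(2,0).repeat(2,1))
p,d=cams.grab_frame('side');cv2.imwrite('pics/s5.png',p[80:280,240:540,::-1].repeat(2,0).repeat(2,1))
E
```

```text
[0.32692374 0.27413157 0.09064401] [-2.88540579e-04  9.99998616e-01  8.94648021e-04 -1.37294914e-03] 0.05130556472469405 [ 0.00727061 -0.14242524 -1.40370462]
```

View pics/w5.png

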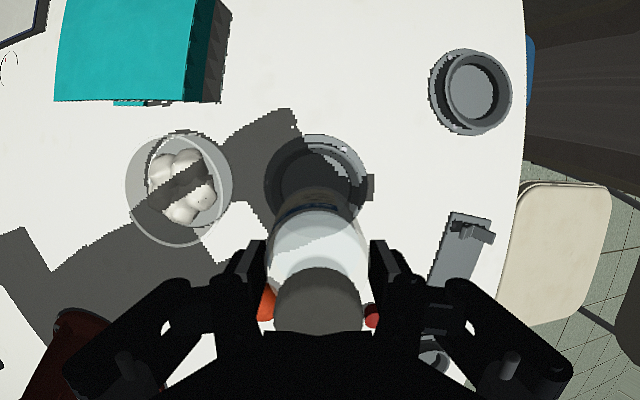

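View pics/s5.png

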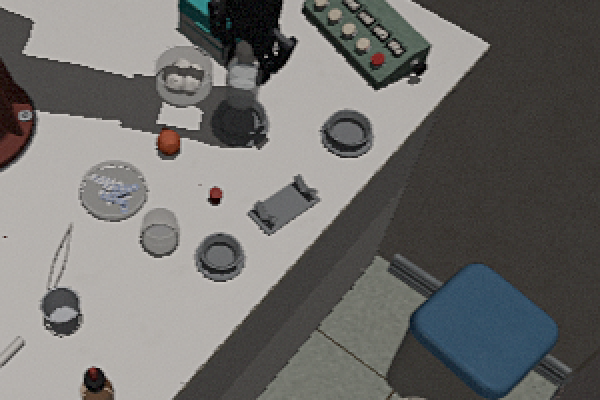

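The bottle hangs upright in the grip, with its cap at (317,300). The large stand is behind it at (317,185) and the medium stand at (470,92). I'll cross-check the stand positions from the wrist cloud.

```bash
python3 - <<'E'
from h import *
s,p,d,P,W=wcloud()
for n,c,r in(('l',(.3258,.2815),.0405),('m',(.4662,.372),.0355)):
    m=(d>0)&(W[...,2]>.022)&(W[...,2]<.032)&(np.hypot(W[...,0]-c[0],W[...,1]-c[1])<r+.008)
    q=W[m][:,:2]; print(n,len(q),circ(q).round(4),q.min(0),q.max(0),np.median(W[m][:,2]))
    m=(d>0)&(W[...,2]>.003)&(W[...,2]<.009)&(np.hypot(W[...,0]-c[0],W[...,1]-c[1])<r-.012)
    q=W[m][:,:2]; print(' floor',len(q),q.min(0),q.max(0))
m=(d>0)&(abs(P[...,0])<27)&(abs(P[...,1])<27)&(W[...,2]>.12)
q=W[m];print('bottle top',len(q),q.max(0),q.min(0))
h=np.histogram(q[:,2],30);print(h[0],h[1][[0,-1]])
z=q[:,2].max();t=q[q[:,2]>z-.004];print((t.max(0)+t.min(0))/2,t.max(0)-t.min(0))
E
```

```text
l 1225 [0.3248 0.2814 0.0371] [0.28468049 0.2575842 ] [0.36468812 0.32078169] 0.024855415309866402
 floor 2083 [0.29745051 0.26874655] [0.35400336 0.30967914]
m 1201 [0.4649 0.3719 0.0323] [0.43049868 0.33721875] [0.50096356 0.40676927] 0.02481097905291757
 floor 1670 [0.44404592 0.34906208] [0.48944668 0.39525203]
bottle top 30029 [0.3560999  0.29755184 0.23244662] [0.30200424 0.25922062 0.12000417]
[ 156  221  194  256  478  725  935 1831 1556  678  428  376  373  401
  403  498 2535 1425    3   73  348  926 1309 1791 1837 1967 1741 2467
 2516 1582] [0.12000417 0.23244662]
[0.32912986 0.28863985 0.23044673] [0.05384059 0.01072894 0.00399978]
```

Call:
arm_command --increments '[{"rot": [0, 0, 0], "travel": [-2, -7.5, 0], "jaw": -1}, {"rot": [0, 0, 0], "travel": [0, 0, 0], "jaw": -1}, {"rot": [0, 0, 0], "travel": [0, 0, 12], "jaw": -1}, {"rot": [0, 0, 0], "travel": [0, 0, 15], "jaw": -1}, {"rot": [0, 0, 0], "travel": [0, 0, 10], "jaw": -1}, {"rot": [0, 0, 0], "travel": [0, 0, 8], "jaw": -1}, {"rot": [0, 0, 0], "travel": [0, 0, 8], "jaw": -1}, {"rot": [0, 0, 0], "travel": [0, 0, 0], "jaw": -1}]'

```text
t: 8.77
tcp_pos: [0.3267, 0.2785, 0.0374]
tool_rot: [0.001, 1.0, -0.001, -0.001]
ft_force: [-1.1, -0.1, -1.3]
gripper_width: 0.0513
```

Call:
arm_command --increments '[{"rot": [0, 0, 0], "travel": [0, 0, 5], "jaw": -1}, {"rot": [0, 0, 0], "travel": [0, 0, 5], "jaw": -1}, {"rot": [0, 0, 0], "travel": [0, 0, 4], "jaw": -1}, {"rot": [0, 0, 0], "travel": [0, 0, 3], "jaw": -1}, {"rot": [0, 0, 0], "travel": [0, 0, 0], "jaw": -1}]'

```text
t: 9.18
tcp_pos: [0.3275, 0.2792, 0.0215]
tool_rot: [0.0, 1.0, -0.001, -0.001]
ft_force: [-0.7, -0.3, -1.2]
gripper_width: 0.0517
```

Call:
arm_command --increments '[{"rot": [0, 0, 0], "travel": [-2, -2, 0], "jaw": -1}, {"rot": [0, 0, 0], "travel": [0, 0, 2], "jaw": -1}, {"rot": [0, 0, 0], "travel": [0, 0, 1], "jaw": -1}, {"rot": [0, 0, 0], "travel": [0, 0, 0], "jaw": -1}]'

```text
t: 9.52
tcp_pos: [0.3261, 0.2816, 0.0192]
tool_rot: [-0.0, 1.0, -0.001, 0.0]
ft_force: [0.9, -0.2, -1.9]
gripper_width: 0.0512
```

Call:
arm_command --increments '[{"rot": [0, 0, 0], "travel": [0, 0, 0], "jaw": 0.3}, {"rot": [0, 0, 0], "travel": [0, 0, 0], "jaw": 0.4}, {"rot": [0, 0, 0], "travel": [0, 0, 0], "jaw": 0.6}, {"rot": [0, 0, 0], "travel": [0, 0, 0], "jaw": 1}, {"rot": [0, 0, 0], "travel": [0, 0, 0], "jaw": 1}, {"rot": [0, 0, 0], "travel": [0, 0, 0], "jaw": 1}, {"rot": [0, 0, 0], "travel": [0, 0, 0], "jaw": 1}]'

```text
t: 10.1
tcp_pos: [0.326, 0.2814, 0.0191]
tool_rot: [-0.0, 1.0, -0.001, 0.0]
ft_force: [-0.0, 0.2, -0.2]
gripper_width: 0.0857
```

```bash
python3 - <<'E'
from h import *
s,p,d,P,W=wcloud();print(s['tcp_pos'],s['gripper_width'],s['ft_force'])
cv2.imwrite('pics/w6.png',p[:,:,::-1])
m=(d>0)&(W[...,2]>.104)&(W[...,2]<.125)&(abs(P[...,0])<20)&(abs(P[...,1])<22)
q=W[m];z=np.percentile(q[:,2],[5,50,95]);t=q[q[:,2]>.108];print(len(q),z,(t.max(0)+t.min(0))/2,t.max(0)-t.min(0))
E
```

```text
[0.32602556 0.28144955 0.01914667] 0.0856804887528205 [-0.02655685  0.23024243 -0.2208409 ]
4322 [0.1059891  0.11121731 0.11219941] [0.32465224 0.287205   0.11077486] [0.03280112 0.02215234 0.00551724]
```

View pics/w6.png

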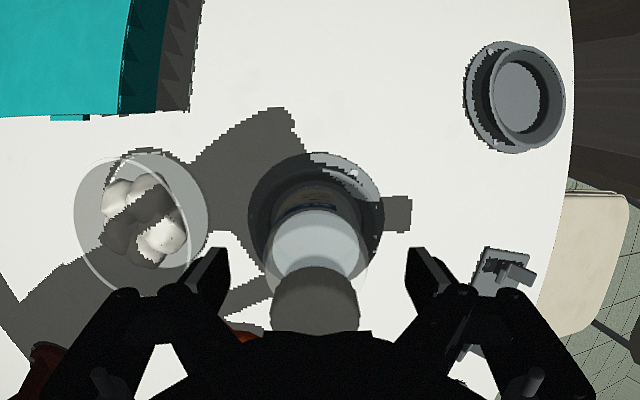

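The large bottle is seated: its cap top is at 112 mm (106 + 6) and it stands centred in the stand. Next I'll retreat and go to the medium bottle.

Call:
arm_command --increments '[{"rot": [0, 0, 0], "travel": [0, 0, -15], "jaw": 1}, {"rot": [0, 0, 0], "travel": [0, 0, -30], "jaw": 1}, {"rot": [0, 0, 0], "travel": [0, 0, -35], "jaw": 1}, {"rot": [0, 0, 0], "travel": [0, 0, -30], "jaw": 1}, {"rot": [0, 0, 0], "travel": [6, 20, 0], "jaw": 1}, {"rot": [0, 0, 0], "travel": [10, 34, 0], "jaw": 1}, {"rot": [0, 0, 0], "travel": [10, 34, 0], "jaw": 1}, {"rot": [0, 0, 0], "travel": [10, 34, 0], "jaw": 1}, {"rot": [0, 0, 0], "travel": [10, 34, 0], "jaw": 1}, {"rot": [0, 0, 0], "travel": [10, 34, 0], "jaw": 1}]'

```text
t: 10.98
tcp_pos: [0.3817, 0.0898, 0.1293]
tool_rot: [-0.0, 1.0, -0.001, 0.0]
ft_force: [0.1, 0.9, -0.1]
gripper_width: 0.0849
```

Call:
arm_command --increments '[{"rot": [0, 0, 0], "travel": [10, 34, 0], "jaw": 1}, {"rot": [0, 0, 0], "travel": [10, 34, 0], "jaw": 1}, {"rot": [0, 0, 0], "travel": [10, 34, 0], "jaw": 1}, {"rot": [0, 0, 0], "travel": [10, 34, 0], "jaw": 1}, {"rot": [0, 0, 0], "travel": [10, 34, 0], "jaw": 1}, {"rot": [0, 0, 0], "travel": [10, 34, 0], "jaw": 1}, {"rot": [0, 0, 0], "travel": [10, 34, 0], "jaw": 1}, {"rot": [0, 0, 0], "travel": [10, 34, 0], "jaw": 1}, {"rot": [0, 0, 0], "travel": [10, 19, 0], "jaw": 1}, {"rot": [0, 0, 0], "travel": [0, 0, 0], "jaw": 1}]'

```text
t: 11.82
tcp_pos: [0.4728, -0.2043, 0.1297]
tool_rot: [0.001, 1.0, -0.003, 0.001]
ft_force: [-0.6, -0.2, -0.1]
gripper_width: 0.0854
```

```bash
python3 - <<'E'
from h import *
s,p,d,P,W=wcloud();print(s['tcp_pos'],s['tool_rot'])
cv2.imwrite('pics/w7.png',p[:,:,::-1])
m=(d>0)&(abs(P[...,0])<26)&(abs(P[...,1])<40)
for lo,hi in((.112,.13),(.085,.098)):
    t=W[m&(W[...,2]>lo)&(W[...,2]<hi)];print(len(t),(t.max(0)+t.min(0))/2,t.max(0)-t.min(0))
E
```

```text
[ 0.47283462 -0.20428931  0.12972561] [ 0.00134089  0.99999403 -0.00294135  0.00121982]
192 [ 0.47086879 -0.19894627  0.11617069] [0.01001097 0.00894663 0.00807806]
765 [ 0.47109157 -0.19919724  0.09144686] [0.02698409 0.0258931  0.01253564]
```

View pics/w7.png

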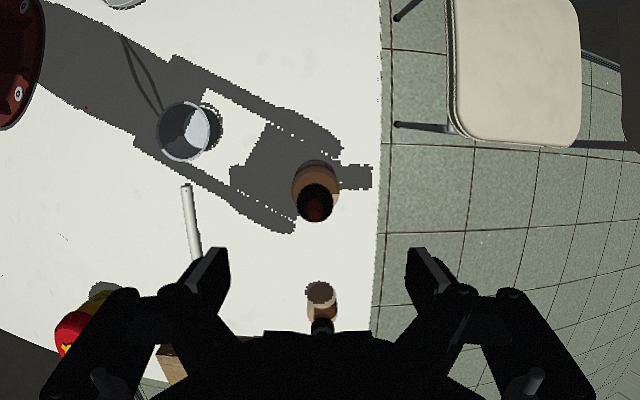

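Medium bottle at (315,195): its bulb is at world (0.471, -0.199). I'll settle and align above it first.

Call:
arm_command --increments '[{"rot": [0, 0, 0], "travel": [0, 0, 0], "jaw": 1}, {"rot": [0, 0, 0], "travel": [0, 0, 20], "jaw": 1}, {"rot": [0, 0, 0], "travel": [0, 0, 0], "jaw": 1}, {"rot": [0, 0, 0], "travel": [0, 0, 0], "jaw": 1}]'

```text
t: 12.2
tcp_pos: [0.4692, -0.1976, 0.1077]
tool_rot: [-0.001, 1.0, -0.0, -0.002]
ft_force: [0.6, 0.4, 0.5]
gripper_width: 0.0854
```

```bash
python3 - <<'E'
from h import *
s,p,d,P,W=wcloud();print(s['tcp_pos'],s['tool_rot'])
m=(d>0)&(abs(P[...,0])<26)&(abs(P[...,1])<40)
for lo,hi in((.112,.13),(.085,.098)):
    t=W[m&(W[...,2]>lo)&(W[...,2]<hi)];print(len(t),(t.max(0)+t.min(0))/2,t.max(0)-t.min(0))
print(P[338,317],P[333,300],P[345,317])
E
```

```text
[ 0.46918287 -0.19764672  0.10773248] [-1.20621837e-03  9.99997558e-01 -2.49546971e-04 -1.83471557e-03]
235 [ 0.47066342 -0.19900422  0.11614803] [0.00966112 0.00961652 0.00829039]
921 [ 0.47121262 -0.19874538  0.09145152] [0.02692232 0.02653105 0.01265819]
[  -0.30676601  -11.29391189 -112.81253129] [  -5.07789111  -11.53822879 -110.95861902] [  -0.30553596  -11.80354279 -116.31263115]
```

The gripper body's front is at tool z = -110 mm, which confirms the 37 mm offset (37+19+54). Descending to a reported z of 0.0125.

Call:
arm_command --increments '[{"rot": [0, 0, 0], "travel": [-0.5, -0.5, 15], "jaw": 1}, {"rot": [0, 0, 0], "travel": [0, 0, 20], "jaw": 1}, {"rot": [0, 0, 0], "travel": [0, 0, 20], "jaw": 1}, {"rot": [0, 0, 0], "travel": [0, 0, 16], "jaw": 1}, {"rot": [0, 0, 0], "travel": [0, 0, 12], "jaw": 1}, {"rot": [0, 0, 0], "travel": [0, 0, 8], "jaw": 1}, {"rot": [0, 0, 0], "travel": [0, 0, 4], "jaw": 1}, {"rot": [0, 0, 0], "travel": [0, 0, 0], "jaw": 1}, {"rot": [0, 0, 0], "travel": [0, 0, 0], "jaw": 1}]'

```text
t: 13.0
tcp_pos: [0.4712, -0.1996, 0.0148]
tool_rot: [0.0, 1.0, -0.001, 0.0]
ft_force: [-0.5, -0.1, 0.1]
gripper_width: 0.0852
```

Call:
arm_command --increments '[{"rot": [0, 0, 0], "travel": [0, 0, 2], "jaw": 0.4}, {"rot": [0, 0, 0], "travel": [0, 0, 0], "jaw": 0.2}, {"rot": [0, 0, 0], "travel": [0, 0, 0], "jaw": 0.1}, {"rot": [0, 0, 0], "travel": [0, 0, 0], "jaw": 0}, {"rot": [0, 0, 0], "travel": [0, 0, 0], "jaw": -0.1}, {"rot": [0, 0, 0], "travel": [0, 0, 0], "jaw": -1}, {"rot": [0, 0, 0], "travel": [0, 0, 0], "jaw": -1}, {"rot": [0, 0, 0], "travel": [0, 0, 0], "jaw": -1}, {"rot": [0, 0, 0], "travel": [0, 0, 0], "jaw": -1}]'

```text
t: 13.75
tcp_pos: [0.4712, -0.1997, 0.0127]
tool_rot: [0.0, 1.0, -0.001, 0.001]
ft_force: [-0.1, -0.0, 4.5]
gripper_width: 0.0406
```

Width 40.6 mm: the body is held. Lift and carry to the medium stand.

Call:
arm_command --increments '[{"rot": [0, 0, 0], "travel": [0, 0, -6], "jaw": -1}, {"rot": [0, 0, 0], "travel": [0, 0, -16], "jaw": -1}, {"rot": [0, 0, 0], "travel": [0, 0, -22], "jaw": -1}, {"rot": [0, 0, 0], "travel": [0, 0, -22], "jaw": -1}, {"rot": [0, 0, 0], "travel": [0, 0, -14], "jaw": -1}, {"rot": [0, 0, 0], "travel": [0, -12, 0], "jaw": -1}, {"rot": [0, 0, 0], "travel": [0, -24, 0], "jaw": -1}, {"rot": [0, 0, 0], "travel": [0, -33, 0], "jaw": -1}, {"rot": [0, 0, 0], "travel": [0, -33, 0], "jaw": -1}, {"rot": [0, 0, 0], "travel": [0, -33, 0], "jaw": -1}]'

```text
t: 14.58
tcp_pos: [0.4685, -0.0619, 0.0902]
tool_rot: [-0.001, 1.0, -0.002, -0.002]
ft_force: [1.2, -0.4, -1.2]
gripper_width: 0.0407
```

Call:
arm_command --increments '[{"rot": [0, 0, 0], "travel": [0, -33, 0], "jaw": -1}, {"rot": [0, 0, 0], "travel": [0, -33, 0], "jaw": -1}, {"rot": [0, 0, 0], "travel": [0, -33, 0], "jaw": -1}, {"rot": [0, 0, 0], "travel": [0, -33, 0], "jaw": -1}, {"rot": [0, 0, 0], "travel": [0, -33, 0], "jaw": -1}, {"rot": [0, 0, 0], "travel": [0, -33, 0], "jaw": -1}, {"rot": [0, 0, 0], "travel": [0, -33, 0], "jaw": -1}, {"rot": [0, 0, 0], "travel": [0, -33, 0], "jaw": -1}, {"rot": [0, 0, 0], "travel": [0, -33, 0], "jaw": -1}, {"rot": [0, 0, 0], "travel": [0, -33, 0], "jaw": -1}]'

```text
t: 15.42
tcp_pos: [0.4686, 0.2672, 0.09]
tool_rot: [0.001, 1.0, -0.001, -0.002]
ft_force: [0.6, 0.1, -0.9]
gripper_width: 0.0411
```

Call:
arm_command --increments '[{"rot": [0, 0, 0], "travel": [-2, -33, 0], "jaw": -1}, {"rot": [0, 0, 0], "travel": [-2, -33, 0], "jaw": -1}, {"rot": [0, 0, 0], "travel": [-1, -24, 0], "jaw": -1}, {"rot": [0, 0, 0], "travel": [-0.5, -16, 0], "jaw": -1}, {"rot": [0, 0, 0], "travel": [0, 0, 0], "jaw": -1}, {"rot": [0, 0, 0], "travel": [0, 0, 0], "jaw": -1}, {"rot": [0, 0, 0], "travel": [0, 0, 0], "jaw": -1}]'

```text
t: 16.0
tcp_pos: [0.4652, 0.3703, 0.091]
tool_rot: [0.001, 1.0, -0.001, -0.001]
ft_force: [0.1, -0.4, -0.8]
gripper_width: 0.0406
```

```bash
python3 - <<'E'
from h import *
s,p,d,P,W=wcloud();print(s['tcp_pos'],s['tool_rot'],s['gripper_width'])
cv2.imwrite('pics/w8.png',p[:,:,::-1])
c=(.4656,.3715);r=.0355
m=(d>0)&(W[...,2]>.022)&(W[...,2]<.032)&(np.hypot(W[...,0]-c[0],W[...,1]-c[1])<r+.008)
q=W[m][:,:2]; print(len(q),circ(q,.0325).round(4),circ(q))
E
```

```text
[0.46518587 0.37025807 0.09095499] [ 0.00105264  0.99999832 -0.00109709 -0.00102493] 0.0406004908773467
1035 [0.4655 0.372 ] [0.46546324 0.37230224 0.03220029]
```

View pics/w8.png

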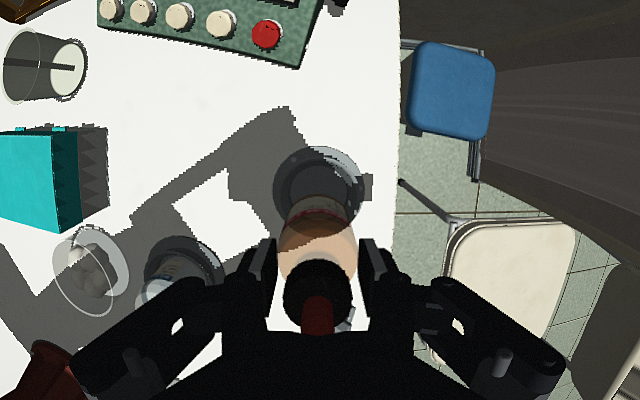

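The medium bottle is held upright over its stand; the stand's centre agrees to 2 mm. Lowering 72 mm.

Call:
arm_command --increments '[{"rot": [0, 0, 0], "travel": [0, -1, 12], "jaw": -1}, {"rot": [0, 0, 0], "travel": [0, 0, 15], "jaw": -1}, {"rot": [0, 0, 0], "travel": [0, 0, 14], "jaw": -1}, {"rot": [0, 0, 0], "travel": [0, 0, 10], "jaw": -1}, {"rot": [0, 0, 0], "travel": [0, 0, 8], "jaw": -1}, {"rot": [0, 0, 0], "travel": [0, 0, 5], "jaw": -1}, {"rot": [0, 0, 0], "travel": [0, 0, 4], "jaw": -1}, {"rot": [0, 0, 0], "travel": [0, 0, 2], "jaw": -1}, {"rot": [0, 0, 0], "travel": [0, 0, 0], "jaw": -1}, {"rot": [0, 0, 0], "travel": [0, 0, 0], "jaw": -1}]'

```text
t: 16.88
tcp_pos: [0.4666, 0.373, 0.0226]
tool_rot: [-0.0, 1.0, -0.001, 0.0]
ft_force: [0.6, 0.3, -1.4]
gripper_width: 0.0408
```

Call:
arm_command --increments '[{"rot": [0, 0, 0], "travel": [0, 1, 2], "jaw": -1}, {"rot": [0, 0, 0], "travel": [0, 0, 1.5], "jaw": -1}, {"rot": [0, 0, 0], "travel": [0, 0, 0], "jaw": -1}, {"rot": [0, 0, 0], "travel": [0, 0, 0], "jaw": -1}, {"rot": [0, 0, 0], "travel": [0, 0, 0], "jaw": 0.1}, {"rot": [0, 0, 0], "travel": [0, 0, 0], "jaw": 0.3}, {"rot": [0, 0, 0], "travel": [0, 0, 0], "jaw": 0.6}, {"rot": [0, 0, 0], "travel": [0, 0, 0], "jaw": 1}, {"rot": [0, 0, 0], "travel": [0, 0, 0], "jaw": 1}, {"rot": [0, 0, 0], "travel": [0, 0, 0], "jaw": 1}]'

```text
t: 17.72
tcp_pos: [0.4662, 0.3717, 0.0187]
tool_rot: [-0.0, 1.0, -0.001, 0.0]
ft_force: [-1.3, -1.1, 0.3]
gripper_width: 0.0855
```

```bash
python3 - <<'E'
from h import *
s,p,d,P,W=wcloud();print(s['tcp_pos'],s['gripper_width'],s['ft_force'])
m=(d>0)&(abs(P[...,0])<20)&(abs(P[...,1])<25)&(W[...,2]>.08)&(W[...,2]<.108)
h=np.histogram(W[m][:,2],14);print(h[0],h[1].round(3))
m&=W[...,2]>.094
t=W[m];print(len(t),(t.max(0)+t.min(0))/2,t.max(0)-t.min(0))
E
```

```text
[0.46622826 0.37173281 0.01871818] 0.0855148121361961 [-1.25082833 -1.07907746  0.3298751 ]
[  53  109  124  131  127  130  146  173  956 1159   84   64   68   81] [0.084 0.085 0.087 0.089 0.091 0.092 0.094 0.096 0.098 0.099 0.101 0.103
 0.104 0.106 0.108]
2736 [0.46614902 0.37296168 0.1009673 ] [0.02752176 0.02545079 0.01391178]
```

Seated: the cap top is at 100 mm (94 + 6), centred. On to the small bottle.

Call:
arm_command --increments '[{"rot": [0, 0, 0], "travel": [0, 0, -15], "jaw": 1}, {"rot": [0, 0, 0], "travel": [0, 0, -30], "jaw": 1}, {"rot": [0, 0, 0], "travel": [0, 0, -35], "jaw": 1}, {"rot": [0, 0, 0], "travel": [0, 0, -30], "jaw": 1}, {"rot": [0, 0, 0], "travel": [0, 20, 0], "jaw": 1}, {"rot": [0, 0, 0], "travel": [0, 36, 0], "jaw": 1}, {"rot": [0, 0, 0], "travel": [0, 36, 0], "jaw": 1}, {"rot": [0, 0, 0], "travel": [0, 36, 0], "jaw": 1}, {"rot": [0, 0, 0], "travel": [0, 36, 0], "jaw": 1}, {"rot": [0, 0, 0], "travel": [0, 36, 0], "jaw": 1}]'

```text
t: 18.6
tcp_pos: [0.4655, 0.1702, 0.1287]
tool_rot: [0.0, 1.0, -0.001, 0.0]
ft_force: [0.5, -0.2, -0.2]
gripper_width: 0.0859
```

Call:
arm_command --increments '[{"rot": [0, 0, 0], "travel": [1, 36, 0], "jaw": 1}, {"rot": [0, 0, 0], "travel": [1, 36, 0], "jaw": 1}, {"rot": [0, 0, 0], "travel": [1, 36, 0], "jaw": 1}, {"rot": [0, 0, 0], "travel": [1, 36, 0], "jaw": 1}, {"rot": [0, 0, 0], "travel": [1, 36, 0], "jaw": 1}, {"rot": [0, 0, 0], "travel": [1, 36, 0], "jaw": 1}, {"rot": [0, 0, 0], "travel": [1, 36, 0], "jaw": 1}, {"rot": [0, 0, 0], "travel": [1, 36, 0], "jaw": 1}, {"rot": [0, 0, 0], "travel": [1, 36, 0], "jaw": 1}, {"rot": [0, 0, 0], "travel": [1, 36, 0], "jaw": 1}]'

```text
t: 19.43
tcp_pos: [0.4748, -0.1902, 0.1288]
tool_rot: [0.0, 1.0, -0.001, 0.0]
ft_force: [1.2, 0.4, -0.2]
gripper_width: 0.0856
```

Call:
arm_command --increments '[{"rot": [0, 0, 0], "travel": [1, 36, 0], "jaw": 1}, {"rot": [0, 0, 0], "travel": [0, 36, 0], "jaw": 1}, {"rot": [0, 0, 0], "travel": [0, 36, 0], "jaw": 1}, {"rot": [0, 0, 0], "travel": [0, 28, 0], "jaw": 1}, {"rot": [0, 0, 0], "travel": [0, 11, 0], "jaw": 1}, {"rot": [0, 0, 0], "travel": [0, 0, 20], "jaw": 1}, {"rot": [0, 0, 0], "travel": [0, 0, 0], "jaw": 1}, {"rot": [0, 0, 0], "travel": [0, 0, 0], "jaw": 1}]'

```text
t: 20.1
tcp_pos: [0.4744, -0.3335, 0.107]
tool_rot: [-0.002, 1.0, -0.001, -0.002]
ft_force: [0.2, -0.1, 0.2]
gripper_width: 0.0858
```

```bash
python3 - <<'E'
from h import *
s,p,d,P,W=wcloud();print(s['tcp_pos'],s['tool_rot'])
cv2.imwrite('pics/w9.png',p[:,:,::-1])
m=(d>0)&(abs(P[...,0])<26)&(abs(P[...,1])<40)
for lo,hi in((.095,.11),(.070,.08)):
    t=W[m&(W[...,2]>lo)&(W[...,2]<hi)];print(len(t),(t.max(0)+t.min(0))/2,t.max(0)-t.min(0))
E
```

```text
[ 0.47440025 -0.33354628  0.10696092] [-1.74757648e-03  9.99996720e-01 -9.50959377e-04 -1.61288234e-03]
188 [ 0.47696968 -0.33553944  0.09872867] [0.00986753 0.00992219 0.00740028]
458 [ 0.47681359 -0.3343842   0.07476675] [0.02192691 0.02000882 0.00951214]
```

View pics/w9.png

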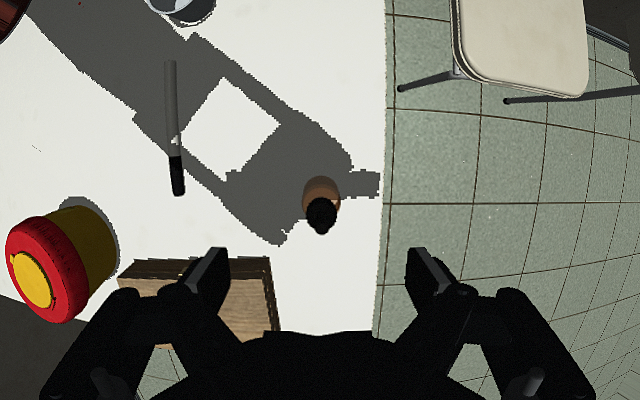

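```bash
python3 - <<'E'
from h import *
s,p,d,P,W=wcloud()
m=(d>0)&(W[...,2]>.012)&(W[...,2]<.12)&(W[...,1]<-.365)&(W[...,0]>.38)&(P[...,2]>-10)
t=W[m];print(len(t),t.max(0),t.min(0))
E
```

```text
3347 [ 0.43051298 -0.40474438  0.04746141] [ 0.38010987 -0.49358178  0.01203782]
```

Call:
arm_command --increments '[{"rot": [0, 0, 0], "travel": [0, 0, 15], "jaw": 1}, {"rot": [0, 0, 0], "travel": [0, 0, 20], "jaw": 1}, {"rot": [0, 0, 0], "travel": [0, 0, 20], "jaw": 1}, {"rot": [0, 0, 0], "travel": [0, 0, 0], "jaw": 1}]'

```text
t: 20.53
tcp_pos: [0.4735, -0.3322, 0.0504]
tool_rot: [-0.002, 1.0, -0.0, -0.003]
ft_force: [-0.3, 1.0, -0.6]
gripper_width: 0.0857
```

Call:
arm_command --increments '[{"rot": [0, 0, 0], "travel": [0, 0, 15], "jaw": 1}, {"rot": [0, 0, 0], "travel": [0, 0, 15], "jaw": 1}, {"rot": [0, 0, 0], "travel": [0, 0, 12], "jaw": 1}, {"rot": [0, 0, 0], "travel": [0, 0, 8], "jaw": 1}, {"rot": [0, 0, 0], "travel": [0, 0, 4], "jaw": 1}, {"rot": [0, 0, 0], "travel": [0, 0, 0], "jaw": 1}, {"rot": [0, 0, 0], "travel": [0, 0, 0], "jaw": 1}, {"rot": [0, 0, 0], "travel": [0, 0, 0], "jaw": 1}]'

```text
t: 21.2
tcp_pos: [0.4764, -0.336, 0.0006]
tool_rot: [0.001, 1.0, -0.001, 0.001]
ft_force: [-0.4, 0.6, -0.1]
gripper_width: 0.085
```

Call:
arm_command --increments '[{"rot": [0, 0, 0], "travel": [0, 0, 5], "jaw": 0.6}, {"rot": [0, 0, 0], "travel": [0, 0, 0], "jaw": 0.2}, {"rot": [0, 0, 0], "travel": [0, 0, 0], "jaw": 0}, {"rot": [0, 0, 0], "travel": [0, 0, 0], "jaw": -0.2}, {"rot": [0, 0, 0], "travel": [0, 0, 0], "jaw": -0.3}, {"rot": [0, 0, 0], "travel": [0, 0, 0], "jaw": -0.4}, {"rot": [0, 0, 0], "travel": [0, 0, 0], "jaw": -1}, {"rot": [0, 0, 0], "travel": [0, 0, 0], "jaw": -1}, {"rot": [0, 0, 0], "travel": [0, 0, 0], "jaw": -1}, {"rot": [0, 0, 0], "travel": [0, 0, 0], "jaw": -1}]'

```text
t: 22.03
tcp_pos: [0.476, -0.3355, -0.0051]
tool_rot: [0.0, 1.0, -0.001, 0.0]
ft_force: [0.8, -0.1, 0.3]
gripper_width: 0.0318
```

Call:
arm_command --increments '[{"rot": [0, 0, 0], "travel": [0, 0, -6], "jaw": -1}, {"rot": [0, 0, 0], "travel": [0, 0, -16], "jaw": -1}, {"rot": [0, 0, 0], "travel": [0, 0, -22], "jaw": -1}, {"rot": [0, 0, 0], "travel": [0, 0, -22], "jaw": -1}, {"rot": [0, 0, 0], "travel": [0, 0, -14], "jaw": -1}, {"rot": [0, 0, 0], "travel": [0, -12, 0], "jaw": -1}, {"rot": [0, 0, 0], "travel": [0, -24, 0], "jaw": -1}, {"rot": [0, 0, 0], "travel": [-2, -33, 0], "jaw": -1}, {"rot": [0, 0, 0], "travel": [-2, -33, 0], "jaw": -1}, {"rot": [0, 0, 0], "travel": [-2, -33, 0], "jaw": -1}]'

```text
t: 22.87
tcp_pos: [0.4681, -0.1976, 0.0729]
tool_rot: [-0.001, 1.0, -0.001, -0.001]
ft_force: [0.5, 0.3, -2.1]
gripper_width: 0.0318
```

Call:
arm_command --increments '[{"rot": [0, 0, 0], "travel": [-2, -33, 0], "jaw": -1}, {"rot": [0, 0, 0], "travel": [-2, -33, 0], "jaw": -1}, {"rot": [0, 0, 0], "travel": [-2, -33, 0], "jaw": -1}, {"rot": [0, 0, 0], "travel": [-2, -33, 0], "jaw": -1}, {"rot": [0, 0, 0], "travel": [-2, -33, 0], "jaw": -1}, {"rot": [0, 0, 0], "travel": [-3, -33, 0], "jaw": -1}, {"rot": [0, 0, 0], "travel": [-2, -33, 0], "jaw": -1}, {"rot": [0, 0, 0], "travel": [0, -24, 0], "jaw": -1}, {"rot": [0, 0, 0], "travel": [0, -16, 0], "jaw": -1}, {"rot": [0, 0, 0], "travel": [0, 0, 0], "jaw": -1}]'

```text
t: 23.7
tcp_pos: [0.453, 0.0739, 0.0731]
tool_rot: [-0.001, 1.0, 0.001, -0.002]
ft_force: [-1.1, 0.2, -2.3]
gripper_width: 0.0318
```

Call:
arm_command --increments '[{"rot": [0, 0, 0], "travel": [0, 0, 0], "jaw": -1}, {"rot": [0, 0, 0], "travel": [0, 0, 0], "jaw": -1}, {"rot": [0, 0, 0], "travel": [0, 0, 0], "jaw": -1}]'

```text
t: 23.95
tcp_pos: [0.455, 0.0699, 0.0741]
tool_rot: [0.0, 1.0, -0.001, -0.001]
ft_force: [-0.5, -0.2, -2.3]
gripper_width: 0.0318
```

```bash
python3 - <<'E'
from h import *
s,p,d,P,W=wcloud();print(s['tcp_pos'],s['tool_rot'],s['gripper_width'])
cv2.imwrite('pics/w10.png',p[:,:,::-1])
c=(.4548,.0705);r=.0305
m=(d>0)&(W[...,2]>.022)&(W[...,2]<.032)&(np.hypot(W[...,0]-c[0],W[...,1]-c[1])<r+.008)
q=W[m][:,:2]; print(len(q),circ(q,.027).round(4),circ(q))
E
```

```text
[0.45496953 0.06992909 0.07405924] [ 1.76489556e-04  9.99998756e-01 -1.46886834e-03 -5.46602672e-04] 0.0318112139352713
1032 [0.4538 0.0714] [0.45386188 0.07123002 0.02720765]
```

View pics/w10.png

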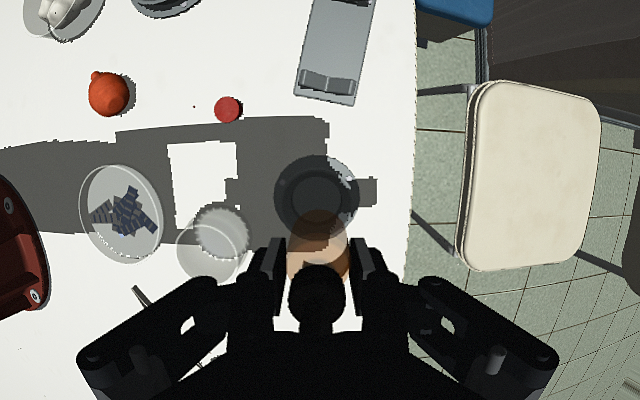

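Held upright over the small stand at (317,190), centres within 1.5 mm. The jar at (212,243) is clear. I'll lower 73 mm and open only part-way, because of the jar.

Call:
arm_command --increments '[{"rot": [0, 0, 0], "travel": [-0.5, -1, 12], "jaw": -1}, {"rot": [0, 0, 0], "travel": [0, 0, 15], "jaw": -1}, {"rot": [0, 0, 0], "travel": [0, 0, 14], "jaw": -1}, {"rot": [0, 0, 0], "travel": [0, 0, 10], "jaw": -1}, {"rot": [0, 0, 0], "travel": [0, 0, 8], "jaw": -1}, {"rot": [0, 0, 0], "travel": [0, 0, 5], "jaw": -1}, {"rot": [0, 0, 0], "travel": [0, 0, 4], "jaw": -1}, {"rot": [0, 0, 0], "travel": [0, 0, 2], "jaw": -1}, {"rot": [0, 0, 0], "travel": [0, 0, 0], "jaw": -1}, {"rot": [0, 0, 0], "travel": [0, 0, 0], "jaw": -1}]'

```text
t: 24.83
tcp_pos: [0.4556, 0.0717, 0.005]
tool_rot: [-0.0, 1.0, -0.001, 0.0]
ft_force: [1.0, 0.9, -2.1]
gripper_width: 0.0318
```

Call:
arm_command --increments '[{"rot": [0, 0, 0], "travel": [-1, 0, 2], "jaw": -1}, {"rot": [0, 0, 0], "travel": [0, 0, 2], "jaw": -1}, {"rot": [0, 0, 0], "travel": [0, 0, 0], "jaw": -1}, {"rot": [0, 0, 0], "travel": [0, 0, 0], "jaw": -1}, {"rot": [0, 0, 0], "travel": [0, 0, 0], "jaw": -0.1}, {"rot": [0, 0, 0], "travel": [0, 0, 0], "jaw": 0}, {"rot": [0, 0, 0], "travel": [0, 0, 0], "jaw": 0.1}, {"rot": [0, 0, 0], "travel": [0, 0, 0], "jaw": 0.2}, {"rot": [0, 0, 0], "travel": [0, 0, 0], "jaw": 0.2}]'

```text
t: 25.58
tcp_pos: [0.4541, 0.0717, 0.0007]
tool_rot: [0.0, 1.0, -0.001, 0.0]
ft_force: [0.5, -0.6, -0.2]
gripper_width: 0.0509
```

```bash
python3 - <<'E'
from h import *
s,p,d,P,W=wcloud();print(s['tcp_pos'],s['gripper_width'],s['ft_force'])
cv2.imwrite('pics/w11.png',p[:,:,::-1])
m=(d>0)&(abs(P[...,0])<16)&(abs(P[...,1])<25)&(W[...,2]>.065)&(W[...,2]<.095)
h=np.histogram(W[m][:,2],15);print(h[0],h[1].round(3))
m&=(W[...,2]>.076)&(W[...,2]<.086)
t=W[m];print(len(t),(t.max(0)+t.min(0))/2,t.max(0)-t.min(0))
E
```

```text
[0.45412166 0.07167099 0.00066589] 0.050936805317204514 [ 0.53102239 -0.64717722 -0.15573526]
[ 76 116 117 126 139 136 172 871 433  86  72  81  89 108 101] [0.066 0.068 0.07  0.072 0.074 0.076 0.078 0.08  0.082 0.083 0.085 0.087
 0.089 0.091 0.093 0.095]
1711 [0.45534838 0.0726645  0.08097953] [0.02317032 0.02121487 0.00995774]
```

View pics/w11.png

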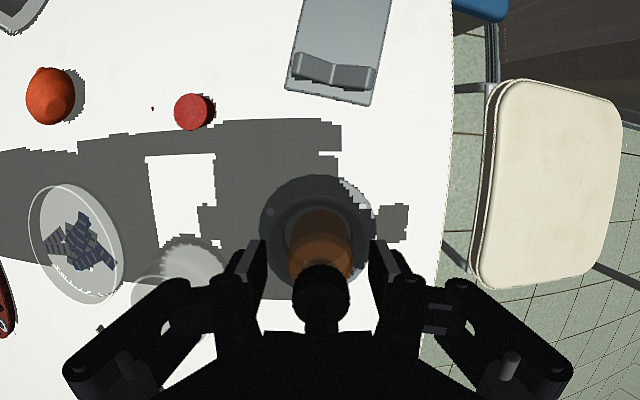

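The small bottle is seated (cap top 82 mm = 76 + 6), centred. Next is the marker.

Call:
arm_command --increments '[{"rot": [0, 0, 0], "travel": [0, 0, -15], "jaw": 0.2}, {"rot": [0, 0, 0], "travel": [0, 0, -30], "jaw": 0.2}, {"rot": [0, 0, 0], "travel": [0, 0, -35], "jaw": 0.2}, {"rot": [0, 0, 0], "travel": [0, 0, -30], "jaw": 0.2}, {"rot": [0, 0, 0], "travel": [-7, 20, 0], "jaw": 0.2}, {"rot": [0, 0, 0], "travel": [-12, 34, 0], "jaw": 0.2}, {"rot": [0, 0, 0], "travel": [-12, 34, 0], "jaw": 0.2}, {"rot": [0, 0, 0], "travel": [-12, 34, 0], "jaw": 0.2}, {"rot": [0, 0, 0], "travel": [-12, 34, 0], "jaw": 0.2}, {"rot": [0, 0, 0], "travel": [-12, 34, 0], "jaw": 0.2}]'

```text
t: 26.47
tcp_pos: [0.3859, -0.1195, 0.1108]
tool_rot: [0.0, 1.0, -0.001, 0.0]
ft_force: [0.4, 0.2, -0.6]
gripper_width: 0.0512
```

Call:
arm_command --increments '[{"rot": [0, 0, 0], "travel": [-12, 34, 0], "jaw": 0.2}, {"rot": [0, 0, 0], "travel": [-12, 34, 0], "jaw": 0.2}, {"rot": [0, 0, 0], "travel": [-12, 34, 0], "jaw": 0.2}, {"rot": [0, 0, 0], "travel": [-12, 34, 0], "jaw": 0.2}, {"rot": [0, 0, 0], "travel": [-4, 16, 0], "jaw": 0.2}, {"rot": [0, 0, 0], "travel": [0, 0, 20], "jaw": 0.2}, {"rot": [0, 0, 0], "travel": [0, 0, 25], "jaw": 0.2}, {"rot": [0, 0, 0], "travel": [0, 0, 20], "jaw": 0.2}, {"rot": [0, 0, 0], "travel": [0, 0, 0], "jaw": 0.2}, {"rot": [0, 0, 0], "travel": [0, 0, 0], "jaw": 0.2}]'

```text
t: 27.3
tcp_pos: [0.3333, -0.269, 0.0446]
tool_rot: [-0.001, 1.0, -0.001, -0.001]
ft_force: [1.0, -0.1, 0.4]
gripper_width: 0.0511
```

```bash
python3 - <<'E'
from h import *
s,p,d,P,W=wcloud();print(s['tcp_pos'],s['tool_rot'],s['gripper_width'])
cv2.imwrite('pics/w12.png',p[:,:,::-1])
m=(d>0)&(abs(W[...,0]-.335)<.02)&(abs(W[...,1]+.27)<.085)&(W[...,2]<.02)
print('z med',np.median(W[m][:,2]))
m&=(W[...,2]>.006)
q=W[m];print(len(q),q.min(0),q.max(0),cv2.minAreaRect((q[:,:2]*1000).astype(np.float32)))
l=cv2.fitLine((q[:,:2]*1000).astype(np.float32),cv2.DIST_HUBER,0,.01,.01);print(l.ravel())
E
```

```text
[ 0.333337   -0.26900094  0.0446335 ] [-0.00131344  0.99999787 -0.00109539 -0.00115686] 0.05107058052587583
z med -0.00032621928529507835
2827 [ 0.32603428 -0.33750136  0.00604291] [ 0.34002954 -0.20371315  0.01433887] ((333.0708312988281, -270.5979919433594), (12.623847007751465, 133.82809448242188), 0.7191451787948608)
[ 1.8490409e-02 -9.9982905e-01  3.3306378e+02 -2.6438058e+02]
```

View pics/w12.png

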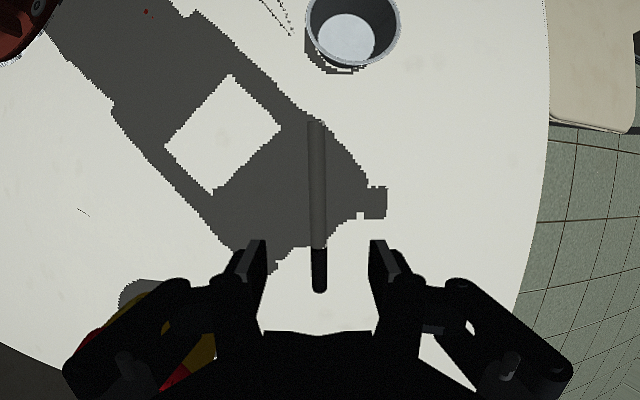

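The marker lies from (317,120) to (320,290), centred at (0.333, -0.2706) and parallel to y within 1°. Going down to a reported z of about -0.033.

Call:
arm_command --increments '[{"rot": [0, 0, 0], "travel": [-1, 0, 18], "jaw": 0}, {"rot": [0, 0, 0], "travel": [0, 0, 18], "jaw": 0}, {"rot": [0, 0, 0], "travel": [0, 0, 15], "jaw": 0}, {"rot": [0, 0, 0], "travel": [0, 0, 10], "jaw": 0}, {"rot": [0, 0, 0], "travel": [0, 0, 8], "jaw": 0}, {"rot": [0, 0, 0], "travel": [0, 0, 5], "jaw": 0}, {"rot": [0, 0, 0], "travel": [0, 0, 0], "jaw": 0}, {"rot": [0, 0, 0], "travel": [0, 0, 0], "jaw": 0}, {"rot": [0, 0, 0], "travel": [0, 0, 0], "jaw": 0}]'

```text
t: 28.1
tcp_pos: [0.334, -0.2707, -0.0276]
tool_rot: [0.001, 1.0, -0.001, 0.001]
ft_force: [-0.4, 0.3, 0.1]
gripper_width: 0.0424
```

Call:
arm_command --increments '[{"rot": [0, 0, 0], "travel": [-0.5, 0, 4], "jaw": -0.2}, {"rot": [0, 0, 0], "travel": [0, 0, 1], "jaw": -0.4}, {"rot": [0, 0, 0], "travel": [0, 0, 0], "jaw": -0.5}, {"rot": [0, 0, 0], "travel": [0, 0, 0], "jaw": -0.6}, {"rot": [0, 0, 0], "travel": [0, 0, 0], "jaw": -0.7}, {"rot": [0, 0, 0], "travel": [0, 0, 0], "jaw": -1}, {"rot": [0, 0, 0], "travel": [0, 0, 0], "jaw": -1}, {"rot": [0, 0, 0], "travel": [0, 0, 0], "jaw": -1}, {"rot": [0, 0, 0], "travel": [0, 0, 0], "jaw": -1}]'

```text
t: 28.85
tcp_pos: [0.3329, -0.2701, -0.0333]
tool_rot: [0.0, 1.0, -0.001, 0.0]
ft_force: [-1.3, 1.3, 2.6]
gripper_width: 0.0105
```

Call:
arm_command --increments '[{"rot": [0, 0, 0], "travel": [0, 0, -5], "jaw": -1}, {"rot": [0, 0, 0], "travel": [0, 0, -12], "jaw": -1}, {"rot": [0, 0, 0], "travel": [0, 0, -16], "jaw": -1}, {"rot": [0, 0, 0], "travel": [0, 0, 0], "jaw": -1}, {"rot": [0, 0, 0], "travel": [0, 0, 0], "jaw": -1}, {"rot": [0, 0, 0], "travel": [0, 0, 0], "jaw": -1}]'

```text
t: 29.35
tcp_pos: [0.3327, -0.2699, -0.0007]
tool_rot: [-0.0, 1.0, -0.001, -0.0]
ft_force: [-0.1, 0.3, -0.7]
gripper_width: 0.0104
```

```bash
python3 - <<'E'
from h import *
s,p,d,P,W=wcloud();print(s['tcp_pos'],s['tool_rot'],s['gripper_width'],s['ft_force'])
cv2.imwrite('pics/w13.png',p[:,:,::-1])
m=(d>0)&(abs(P[...,0])<10)&(P[...,1]>-90)&(P[...,1]<-13)&(W[...,2]>.01)&(W[...,2]<.08)
q=P[m];print(len(q),q.min(0),q.max(0))
for a in range(-75,-10,10):
    k=q[abs(q[:,1]-a)<5]
    if len(k):print(a,len(k),'x',(k[:,0].min()+k[:,0].max())/2,'zmin',np.percentile(k[:,2],5),'w',np.ptp(k[:,0]))
E
```

```text
[ 0.33272458 -0.26989176 -0.00069422] [-4.28765407e-05  9.99999497e-01 -1.00154769e-03 -3.97409651e-05] 0.010416954977773604 [-0.12563512  0.32901842 -0.687986  ]
3141 [ -9.94964646 -66.75054238 -80.38931873] [  9.96590611 -13.00361484 -37.70232466]
-65 434 x -0.5797210368952808 zmin -45.38760841251034 w 12.126163538735675
-55 635 x -0.5745604225414103 zmin -45.45893731405819 w 12.298653112561752
-45 595 x -0.30193603536861735 zmin -45.529258420175225 w 11.92136083292078
-35 573 x -0.3195965838156982 zmin -45.75277967641403 w 12.202051815504323
-25 529 x -0.5856687369288656 zmin -45.63876675215515 w 11.907787101286644
-15 375 x 0.008129823317212015 zmin -77.7603152435952 w 19.915552575820183
```

View pics/w13.png

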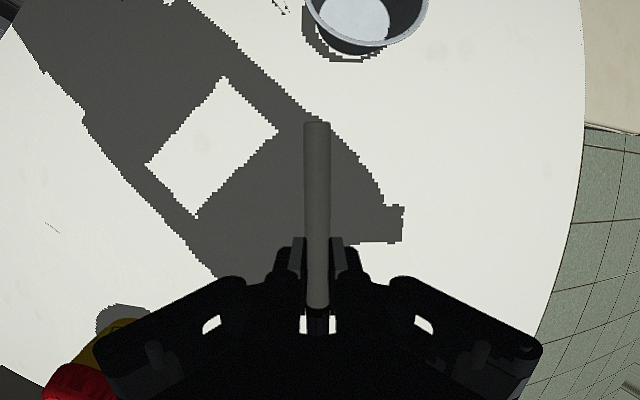

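The marker is held level, parallel to tool y (320,120→310) and centred in the pads, with its axis 39 mm above the reported TCP. I'll lift high and carry it to the rest.

Call:
arm_command --increments '[{"rot": [0, 0, 0], "travel": [0, 0, -20], "jaw": -1}, {"rot": [0, 0, 0], "travel": [0, 0, -30], "jaw": -1}, {"rot": [0, 0, 0], "travel": [0, 0, -35], "jaw": -1}, {"rot": [0, 0, 0], "travel": [0, 0, -35], "jaw": -1}, {"rot": [0, 0, 0], "travel": [0, 0, -20], "jaw": -1}, {"rot": [0, 0, 0], "travel": [4, -15, 0], "jaw": -1}, {"rot": [0, 0, 0], "travel": [8, -28, 0], "jaw": -1}, {"rot": [0, 0, 0], "travel": [10, -34, 0], "jaw": -1}, {"rot": [0, 0, 0], "travel": [10, -34, 0], "jaw": -1}, {"rot": [0, 0, 0], "travel": [10, -34, 0], "jaw": -1}]'

```text
t: 30.23
tcp_pos: [0.3746, -0.1236, 0.1386]
tool_rot: [-0.0, 1.0, -0.002, -0.001]
ft_force: [0.8, 0.0, 0.4]
gripper_width: 0.0101
```

Call:
arm_command --increments '[{"rot": [0, 0, 0], "travel": [10, -34, 0], "jaw": -1}, {"rot": [0, 0, 0], "travel": [10, -34, 0], "jaw": -1}, {"rot": [0, 0, 0], "travel": [10, -34, 0], "jaw": -1}, {"rot": [0, 0, 0], "travel": [10, -34, 0], "jaw": -1}, {"rot": [0, 0, 0], "travel": [10, -34, 0], "jaw": -1}, {"rot": [0, 0, 0], "travel": [10, -34, 0], "jaw": -1}, {"rot": [0, 0, 0], "travel": [10, -34, 0], "jaw": -1}, {"rot": [0, 0, 0], "travel": [10, -34, 0], "jaw": -1}, {"rot": [0, 0, 0], "travel": [10, -34, 0], "jaw": -1}, {"rot": [0, 0, 0], "travel": [6, -21, 0], "jaw": -1}]'

```text
t: 31.07
tcp_pos: [0.4717, 0.2046, 0.1383]
tool_rot: [-0.0, 1.0, -0.0, -0.001]
ft_force: [-0.5, -0.3, 0.8]
gripper_width: 0.0102
```

Call:
arm_command --increments '[{"rot": [0, 0, 0.068], "travel": [0, 0, 0], "jaw": -1}, {"rot": [0, 0, 0.068], "travel": [0, 0, 0], "jaw": -1}, {"rot": [0, 0, 0.068], "travel": [0, 0, 0], "jaw": -1}, {"rot": [0, 0, 0], "travel": [0, 0, 30], "jaw": -1}, {"rot": [0, 0, 0], "travel": [0, 0, 30], "jaw": -1}, {"rot": [0, 0, 0], "travel": [0, 0, 0], "jaw": -1}, {"rot": [0, 0, 0], "travel": [0, 0, 0], "jaw": -1}, {"rot": [0, 0, 0], "travel": [0, 0, 0], "jaw": -1}]'

```text
t: 31.73
tcp_pos: [0.472, 0.2017, 0.0799]
tool_rot: [0.0, 0.995, -0.103, -0.0]
ft_force: [-0.1, -0.2, 0.9]
gripper_width: 0.0104
```

```bash
python3 - <<'E'
from h import *
s,p,d,P,W=wcloud();print(s['tcp_pos'],s['tool_rot'],s['gripper_width'],s['ft_force'])
cv2.imwrite('pics/w14.png',p[:,:,::-1])
for lo,hi in((.004,.009),(.02,.033)):
    m=(d>0)&(np.hypot(W[...,0]-.471,W[...,1]-.202)<.063)&(W[...,2]>lo)&(W[...,2]<hi)
    q=W[m];print(len(q),cv2.minAreaRect((q[:,:2]*1000).astype(np.float32)))
m=(d>0)&(abs(P[...,0])<9)&(P[...,1]>-90)&(P[...,1]<-15)&(P[...,2]>-52)&(P[...,2]<-36)
q=P[m];print(len(q),q.min(0),q.max(0))
E
```

```text
[0.47201178 0.20169335 0.07987034] [ 2.63110098e-05  9.94698268e-01 -1.02836483e-01 -1.15542094e-04] 0.010400952494037628 [-0.06824357 -0.24987702  0.85398987]
2686 ((470.6738586425781, 206.1022186279297), (96.21760559082031, 50.601112365722656), 78.62703704833984)
402 ((470.87939453125, 206.89764404296875), (80.18903350830078, 39.78418731689453), 78.14771270751953)
3021 [ -6.89452425 -66.66413257 -47.56233019] [  5.69566198 -15.00466684 -36.45690386]
```

View pics/w14.png

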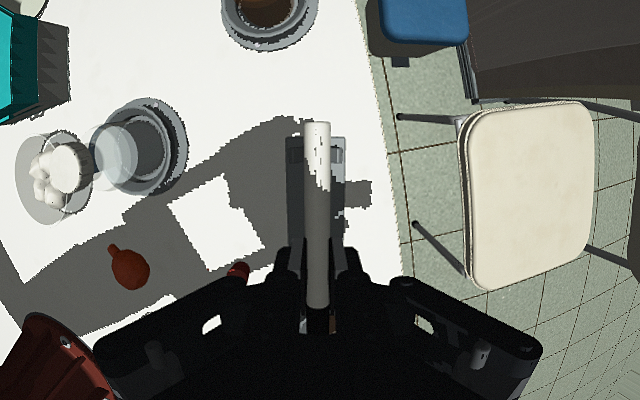

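The marker is aligned over the rest, which is visible at (317,140–260), and the angles match at 78.3–78.6°. Lowering.

Call:
arm_command --increments '[{"rot": [0, 0, 0], "travel": [-1, 0, 18], "jaw": -1}, {"rot": [0, 0, 0], "travel": [0, 0, 20], "jaw": -1}, {"rot": [0, 0, 0], "travel": [0, 0, 18], "jaw": -1}, {"rot": [0, 0, 0], "travel": [0, 0, 14], "jaw": -1}, {"rot": [0, 0, 0], "travel": [0, 0, 10], "jaw": -1}, {"rot": [0, 0, 0], "travel": [0, 0, 6], "jaw": -1}, {"rot": [0, 0, 0], "travel": [0, 0, 4], "jaw": -1}, {"rot": [0, 0, 0], "travel": [0, 0, 2], "jaw": -1}, {"rot": [0, 0, 0], "travel": [0, 0, 0], "jaw": -1}, {"rot": [0, 0, 0], "travel": [0, 0, 0], "jaw": -1}]'

```text
t: 32.62
tcp_pos: [0.4717, 0.2021, -0.0116]
tool_rot: [-0.0, 0.995, -0.103, 0.001]
ft_force: [0.1, -0.0, 0.5]
gripper_width: 0.0102
```

Call:
arm_command --increments '[{"rot": [0, 0, 0], "travel": [0, 0, 2], "jaw": -1}, {"rot": [0, 0, 0], "travel": [0, 0, 2], "jaw": -1}, {"rot": [0, 0, 0], "travel": [0, 0, 1.5], "jaw": -1}, {"rot": [0, 0, 0], "travel": [0, 0, 0], "jaw": -1}, {"rot": [0, 0, 0], "travel": [0, 0, 0], "jaw": -1}]'

```text
t: 33.03
tcp_pos: [0.4706, 0.2018, -0.018]
tool_rot: [0.0, 0.995, -0.103, -0.0]
ft_force: [-0.4, 0.8, -0.3]
gripper_width: 0.0104
```

Call:
arm_command --increments '[{"rot": [0, 0, 0], "travel": [0, 0, 0], "jaw": -0.7}, {"rot": [0, 0, 0], "travel": [0, 0, 0], "jaw": -0.6}, {"rot": [0, 0, 0], "travel": [0, 0, 0], "jaw": -0.4}, {"rot": [0, 0, 0], "travel": [0, 0, 0], "jaw": -0.2}, {"rot": [0, 0, 0], "travel": [0, 0, 0], "jaw": 0}, {"rot": [0, 0, 0], "travel": [0, 0, 0], "jaw": 0}]'

```text
t: 33.53
tcp_pos: [0.4709, 0.2019, -0.0179]
tool_rot: [-0.0, 0.995, -0.103, 0.0]
ft_force: [0.2, -0.1, -0.6]
gripper_width: 0.0426
```

Call:
arm_command --increments '[{"rot": [0, 0, 0], "travel": [0, 0, -10], "jaw": 0}, {"rot": [0, 0, 0], "travel": [0, 0, -20], "jaw": 0}, {"rot": [0, 0, 0], "travel": [0, 0, -30], "jaw": 0}, {"rot": [0, 0, 0], "travel": [0, 0, -35], "jaw": 0}, {"rot": [0, 0, 0], "travel": [0, 0, -35], "jaw": 0}, {"rot": [0, 0, 0], "travel": [0, 0, -35], "jaw": 0}, {"rot": [0, 0, 0], "travel": [0, 30, 0], "jaw": 0}, {"rot": [0, 0, 0], "travel": [0, 36, 0], "jaw": 0}, {"rot": [0, 0, 0], "travel": [0, 36, 0], "jaw": 0}, {"rot": [0, 0, 0], "travel": [0, 36, 0], "jaw": 0}]'

```text
t: 34.37
tcp_pos: [0.4424, 0.0657, 0.1484]
tool_rot: [0.0, 0.995, -0.102, 0.001]
ft_force: [0.1, -0.9, 0.0]
gripper_width: 0.0426
```

Call:
arm_command --increments '[{"rot": [0, 0, 0], "travel": [0, 36, 0], "jaw": 0}, {"rot": [0, 0, 0], "travel": [0, 36, 0], "jaw": 0}, {"rot": [0, 0, 0], "travel": [0, 36, 0], "jaw": 0}, {"rot": [0, 0, 0], "travel": [0, 36, 0], "jaw": 0}, {"rot": [0, 0, 0], "travel": [0, 36, 0], "jaw": 0}, {"rot": [0, 0, 0], "travel": [0, 36, 0], "jaw": 0}, {"rot": [0, 0, 0], "travel": [0, 30, 0], "jaw": 0}, {"rot": [0, 0, 0], "travel": [0, 0, 0], "jaw": 0}, {"rot": [0, 0, 0], "travel": [0, 0, 0], "jaw": 0}, {"rot": [0, 0, 0], "travel": [0, 0, 0], "jaw": 0}]'

```text
t: 35.2
tcp_pos: [0.3922, -0.1737, 0.1474]
tool_rot: [-0.0, 0.995, -0.103, 0.0]
ft_force: [-0.5, -0.0, 0.6]
gripper_width: 0.0425
```

```bash
python3 - <<'E'
from h import *
s=monitor.sense();print(s['t'],s['tcp_pos'],s['ft_force'])
p,d=cams.grab_frame('top');cv2.imwrite('pics/t15.png',cv2.resize(p[140:260,160:480],None,fx=2.5,fy=2.5)[:,:,::-1])
q,e=cams.grab_frame('side');cv2.imwrite('pics/s15.png',cv2.resize(q[90:260,240:460],None,fx=3.5,fy=3.5)[:,:,::-1])
for n,dd in(('top',d),('side',e)):
    P=cloud(n,dd).reshape(-1,3);P=P[dd.ravel()>0];z=P[:,2]
    for k,c,r,lo,hi in(('L',(.325,.2815),.026,.04,.09),('M',(.4656,.372),.021,.035,.08),('S',(.4545,.071),.0165,.035,.064)):
        b=P[(np.hypot(P[:,0]-c[0],P[:,1]-c[1])<.04)&(z>lo)&(z<hi),:2];t=P[(np.hypot(P[:,0]-c[0],P[:,1]-c[1])<.03)]
        print(n,k,circ(b,r).round(4),'zmax',np.sort(t[:,2])[-8:].mean().round(4))
    b=P[(np.hypot(P[:,0]-.471,P[:,1]-.202)<.08)&(z>.022)&(z<.045)];print('mk+rest',len(b),cv2.minAreaRect((b[:,:2]*1000).astype(np.float32)),np.percentile(b[:,2],[50,95]))
    for k,c in(('cup',(.3546,-.1438)),('jar',(.370,.038))):
        b=P[(np.hypot(P[:,0]-c[0],P[:,1]-c[1])<.05)&(z>.045)&(z<.07),:2];print(n,k,circ(b).round(4))
E
```

```text
35.2 [ 0.39223504 -0.17368878  0.147423  ] [-0.49188367 -0.04970247  0.55126865]
top L [0.3268 0.2847] zmax 0.1175
top M [0.4685 0.3735] zmax 0.1252
top S [0.4581 0.0716] zmax 0.1066
mk+rest 276 ((470.3170471191406, 201.0935516357422), (133.27793884277344, 40.356101989746094), 78.2894515991211) [0.02631859 0.03174385]h.py:12: RuntimeWarning: Mean of empty slice.
  x0=list(q.mean(0))+([] if r else [.03]); s=least_squares(f,x0,loss='soft_l1',f_scale=.001); return s.x
  ret = um.true_divide(
Traceback (most recent call last):
  File "h.py", line 12, in circ
    x0=list(q.mean(0))+([] if r else [.03]); s=least_squares(f,x0,loss='soft_l1',f_scale=.001); return s.x
                                               ~~~~~~~~~~~~~^^^^^^^^^^^^^^^^^^^^^^^^^^^^^^^^^^
ValueError: Initial guess is outside of provided bounds
```

View pics/t15.png

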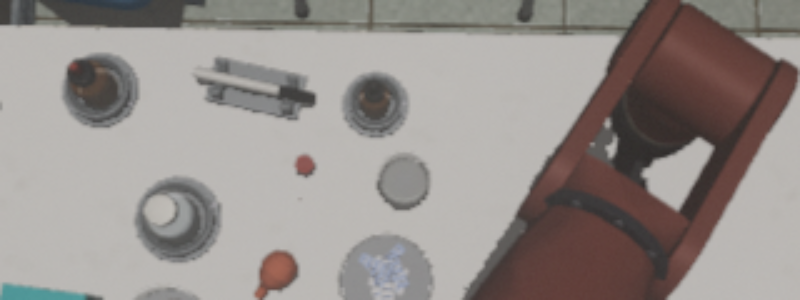

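View pics/s15.png

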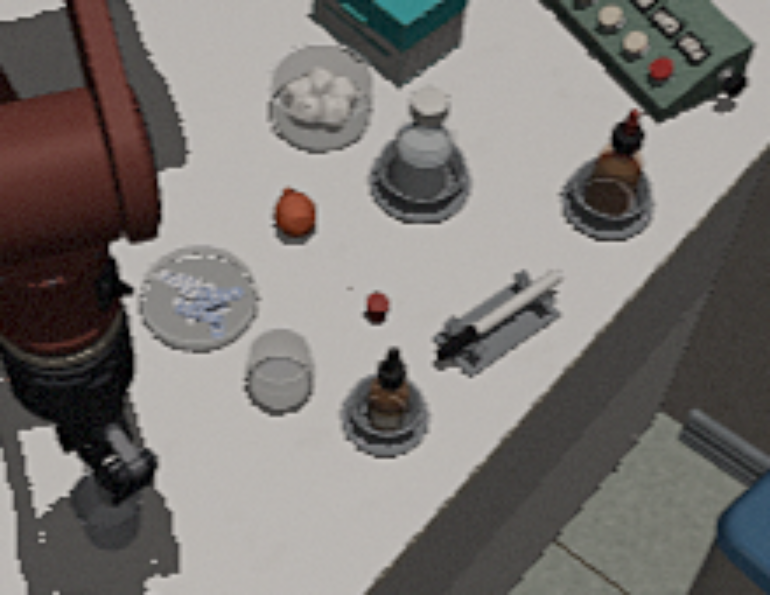

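```bash
python3 - <<'E'
from h import *
q,e=cams.grab_frame('side');p,d=cams.grab_frame('top')
for n,dd,im in(('top',d,p),('side',e,q)):
    P=cloud(n,dd).reshape(-1,3);ok=dd.ravel()>0;P=P[ok];I=im.reshape(-1,3)[ok].astype(int);z=P[:,2]
    for k,c,r,lo,hi in(('L',(.325,.2815),.026,.04,.09),('M',(.4656,.372),.021,.035,.08),('S',(.4545,.071),.0165,.035,.064)):
        b=P[(np.hypot(P[:,0]-c[0],P[:,1]-c[1])<.04)&(z>lo)&(z<hi),:2];t=P[(np.hypot(P[:,0]-c[0],P[:,1]-c[1])<.03)]
        print(n,k,circ(b,r).round(4),'zmax',np.sort(t[:,2])[-8:].mean().round(4))
    D=P[:,:2]-[.471,.202];a=np.deg2rad(11.7);u=np.array([np.sin(a),np.cos(a)]);v=np.array([np.cos(a),-np.sin(a)])
    al=D@u;ac=D@v;w=(abs(ac)<.03)&(abs(al)<.085)&(z>.012)
    for lo,hi in((-.07,-.05),(-.03,0),(0,.03),(.055,.07)):
        m=w&(al>lo)&(al<hi);print('  al',lo,hi,m.sum(),'across',np.median(ac[m]).round(4),ac[m].min().round(4),ac[m].max().round(4),'z',np.percentile(z[m],90).round(4))
    m=w&(z>.018)&(abs(ac)<.012);print('  along ends',al[m].min(),al[m].max())
    for k,c in(('jar',(.370,.038)),)+((('cup',(.3546,-.1438)),) if n=='side' else ()):
        b=P[(np.hypot(P[:,0]-c[0],P[:,1]-c[1])<.05)&(z>.045)&(z<.07),:2];print(n,k,len(b),circ(b).round(4) if len(b)>5 else '')
E
```

```text
top L [0.3266 0.2844] zmax 0.1173
top M [0.4684 0.3735] zmax 0.1248
top S [0.458  0.0717] zmax 0.1093
  al -0.07 -0.05 31 across -0.0011 -0.008 0.0051 z 0.0303
  al -0.03 0 50 across -0.0017 -0.0071 0.0137 z 0.0297
  al 0 0.03 52 across -0.0019 -0.0208 0.0056 z 0.0293
  al 0.055 0.07 19 across -0.0021 -0.0068 0.004 z 0.0288
  along ends -0.06758083926005423 0.06547574331728377
top jar 56 [0.369  0.0384 0.0257]
side L [0.325  0.2834] zmax 0.1155
side M [0.4671 0.3736] zmax 0.1248
side S [0.4552 0.0738] zmax 0.1074
  al -0.07 -0.05 27 across 0.0028 -0.0049 0.006 z 0.0305
  al -0.03 0 39 across 0.0032 -0.0188 0.0068 z 0.0296
  al 0 0.03 40 across 0.0027 -0.0172 0.0069 z 0.0297
  al 0.055 0.07 13 across 0.0035 -0.0039 0.0074 z 0.0291
  along ends -0.06697131722099939 0.06644759523586438
side jar 83 [0.3713 0.0375 0.0257]
side cup 58 [ 0.3558 -0.144   0.0254]
```

The final check agrees: bottles are within about 3 mm of their stand axes and at seated height. The marker is level and within about 1 mm of the rest's middle, and the cup and jar haven't moved. Handing in.

```bash
python3 - <<'E'
from plant import manip,monitor
print(monitor.sense()['t']);print(manip.finish_job())
E
```

```text
35.4
the job is handed in; nothing more can be done
None
```

I put all three bottles in their matching stands and the marker in both V saddles of the pen rest, and handed the job in at t = 35.4 s. The system gave no verdict.

**Last checks (top and side cameras):**

| Item | Result |
|---|---|
| Bottles | About 2–4 mm from their stand axes (limit 9 mm), upright, tops at or within a few mm above the height expected for resting on the well floor |
| Marker | Within about 1 mm of the rest's middle along its length and level; about 1–3 mm to the side, with the two cameras disagreeing on which side |
| Cup and jar | Did not move, to within measurement accuracy (cup checked with the side camera only, because the arm hid it from the top one) |
| Gripper | Well clear of everything when I handed in |

**What disagreed or went wrong:**
- **Fingertip position:** the fingertips sit about 37 mm behind the reported TCP, not at it as the text says. My first grasp of the large bottle therefore closed on its cap. The bottle stayed upright; I opened, corrected the height and used that offset for all later moves.
- **Top-camera height:** it reads up to about 5 mm high on small tops. I relied on wrist-camera readings of the cap tops at release for seating: 112, 100 and 82 mm, each about 6 mm above the bottle's own cap height.
- **Marker grip width:** the gripper read 10.4 mm on the 13 mm marker, but the marker was held firmly and stayed level.

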